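# Set up a bench wear tester: hang a slotted weight and shift the H-gate lever

### The job

Set up the bench wear tester for a slow, heavier run. Hang the larger of the two slotted weights lying on the bench on the load stem, flat on top of the weight that is already there, with its slot turned at least a quarter turn away from the lower weight's slot so that neither can slide off, and shift the speed lever from the right-hand slot of its gate across the neutral slot and fully forward (away from you) in the left-hand slot. The gate plate is adjustable and was clamped anew, so feel for the cross slot and do not force the lever against the gate; let go of everything at the end.

Things in the scene. Friction and masses are not known exactly. Their poses are not given: they have to be found in the camera images.
- tester: The wear tester: white bench machine 230 mm deep, 310 mm wide, housing 68 mm high, fixed to the bench. Origin: centre of its underside; x to its back (away from the operator), y to its left, z up. Load stem on its left half, speed lever 160 mm to the right of it. The load arm and its pivot lie below the flange that carries the weights, so the stem can be reached from any side
- load_stem (a point): Axis of the upright load stem at the top of the 48 mm flange that carries the weights; tester's axes. The steel stem is 7 mm thick and ends 69 mm above this point in a head 14 mm wide and 10 mm high, too wide for the slots: a weight is slid on sideways below the head (its underside is 59 mm above this point), then lowered
- low_weight: Slotted weight already lying loose on the flange: steel disc 60 mm across, 22 mm thick, 0.44 kg; origin at the centre of its underside, z up. Its slot, 11 mm wide, runs from the centre (round bottom concentric with the disc) straight out through the rim along its own +x. The slot may point anywhere within 140 degrees either side of the tester's +x
- big_weight_center (a point): Centre, half-way up, of the larger loose slotted weight, the one to hang: same disc as the one on the stem (60 mm across, 22 mm thick, 0.35 to 0.55 kg, 11 mm slot opening along its own +x, z up). It lies flat on the bench, left or right of the tester
- big_weight_mouth (a point): Middle of the mouth of the larger loose weight's slot, half-way up, on the rim, 30 mm along +x from its centre
- small_weight_center (a point): Centre, half-way up, of the smaller loose slotted weight: steel disc 44 mm across, 16 mm thick, same slot; not wanted for this run
- lever_knob (a point): Centre of the black ball knob, 36 mm across, on the speed lever. A straight steel stick, 11 mm thick and squared to 12 x 12 mm where it runs in the gate, goes from it down through the gate plate, whose top is 85 mm above lever_pivot (97 mm above the bench)
- lever_pivot (a point): The lever's pivot inside the tester, 165 mm from the knob's centre along the stick; tester's axes. At both joints 0 the knob stands straight above it. The gate plate acts on the stick about 82 mm above the pivot, so 1 mm at the gate is 2 mm at the knob
- gear_shift (a joint): Lever angle fore and aft, rad: -0.25 fully back (towards the operator), +0.25 fully forward, with firm stops there (41 mm of knob travel either way from 0). Stiff: needs 2 to 3 N at the knob, stays where left. Starts behind the cross slot. The cross slot's middle lies anywhere from -0.15 to +0.15 (24 mm at the knob), as the plate was clamped
- gear_select (a joint): Lever angle sideways, rad: -0.145 right-hand slot (start), +0.145 left-hand slot, firm stops there (24 mm of knob travel either way from 0). A spring pushes it right with 0.5 N (right) to 2.5 N (left) at the knob. Play at the knob: 3 mm sideways in the two slots, 3 mm fore and aft either way in the cross slot; elsewhere the steel lands block it
Mind the look-alikes: they are no part of the job. Leave any red look-alike of the low_weight alone.

How it is judged:
By the outcome, as a careful person would: the job done as asked, in the order asked, and still so for the second after the job is handed in, with the robot touching nothing.
It also fails if it takes over 67 s, if anything falls off the work surface, if the arm or the gripper's body presses on something with over 40 N, if the wrist force passes 120 N, or if a joint passes its speed limit or range.

### The arm

A 6-joint arm with a two-finger parallel gripper is mounted at the origin on a cart in front of the work surface, level with it; the furniture and walls round the work are solid. World frame = base frame: x ahead of the robot, y to its left, z up, the work surface at z = 0. Lengths are in m, angles in degrees, forces in N, time in s.
With the tool pointing down it reaches from about 0.375 to 0.9 m from the base axis. Payload 3.1 kg.
Tool frame: the origin (TCP) lies on the centre line of the jaws, within the pads' length; the fingertips stand 19 mm ahead of it and the grasp point (between the pads) is the TCP; z points along the fingers, y is the direction in which the jaws open and shut (so a half turn about z gives the same grasp; the last joint's range is limited). The gripper opens to 87 mm and grips with 3 to 60 N. Pads are 19 mm wide; open, the fingers measure 117 mm over their backs; the gripper's body (75 mm by 190 mm) begins 51 mm behind the grasp point.
Start: joints at [64.601, 30.224, 82.088, -0, 67.689, -10.227], TCP at [0.164, 0.603, 0.242] pointing down, gripper open.
Joint ranges: [-176.69, 176.69], [-43.24, 126.21], [12.49, 139.97], [-82, 262], [0, 151.66], [-163.58, 163.58]. Speed limits (degrees/s): [159.86, 159.86, 180, 180, 180, 180].

### API

Orientations are given as a 3x3 rotation matrix whose columns are the frame's x, y, z axes.
In Python, from rig import bot gives the robot as it stands.
- The arm moves only by the tool carry_out, never from a script. Its argument "targets" is a list of rows, each a list of 6 numbers: the shift along the tool's x, y, z each as a share of 200 mm, from -1 to 1, then the turn, a rotation vector about the tool's x, y, z each as a share of pi/2 rad, from -1 to 1. In form: [[dx, dy, dz, ax, ay, az], ...]. A call has 1 to 20 rows; each row is the pose to reach, as a shift and turn from the pose measured when the call began, along the tool's axes at that moment; what a row does not reach only later rows make up. A row lasts 1/8 s, in which the tool goes at most 62.5 mm and 10.7 degrees, less where a joint would pass 70% of its speed; a pose out of reach is approached as far as the arm can. A call with a number of a shift or a turn outside -1 to 1 is refused whole. A call with a gripper value outside its range is refused whole. "jaw" is the gripper's target within -1 to 1 (fully open at 1, half-way at 0, shut at -1), set as the call begins (left out, the last holds). The fingers move at their own pace and stop on an object; the grip force is fixed at half the most. Time passes only in rows, so rows that repeat a pose let the fingers close. It gives the time, the measured TCP pose, the force and the opening at its end, in the units of the state.
- bot.read_state(): the state, without advancing time (a new reading comes with each control period).
- bot.capture(name): name is "scene" or "top" or "wrist"; returns the picture (420x560x3 uint8, blue, green, red); there is no depth.
- bot.camera_info(name): a dict with "camera_matrix" (3x3 intrinsics, pixels), "k1" (the pictures are not rectified: a ray, as slopes to the right and down, at radius r is drawn at 1 + k1 r^2 times it, then the intrinsics apply), "view" (4x4, takes a point from world to camera coordinates); the wrist camera has in their place "mount" (4x4, takes a point from camera to tool coordinates, whose origin is the TCP and whose axes are the flange's). Camera axes: x right, y down, z forward; pixel columns grow to the right and rows downward; lengths in m; the calibration is good to about 2 mm. A picture is of the moment at which its call begins: read the wrist's pose just before it. camera_info takes no time and is no camera call.
- bot.hand_in(): hands the job in, once; it reports no verdict.
The state is a dict: "time_s": time; "joint_positions": joint angles; "qvel": joint speeds; "tau": joint torques, N m; "position": TCP position; "tcp_rot": TCP orientation; "force": force on the tool from outside, world axes, zero at the start; "moment": the same for the moment, N m; "opening": opening from 0.0 (shut) to 1.0 (fully open).
Only numpy, scipy, OpenCV 4.12 (cv2) and the standard library are available. Lean on these libraries where they do the work, as an engineer would, in place of code of your own. Each camera call takes 0.05 s, during which the arm holds its last target.

## Working session

There is one attempt and no reset: what is moved stays moved. The work goes in short steps, Python scripts to look and compute and a tool call to move; the robot and the scene stay as the last step left them, time stands still between calls to the robot, and variables do not carry over. Pictures are saved under pics/ and viewed, and the job is handed in when it is done.

Besides the shell and the picture viewer there is one more tool, called after ">>>" by a JSON object that holds its "api" and its "payload". carry_out: Moves the arm, as the interface text tells. Shift numbers are shares of 200 mm and turn numbers shares of pi/2 rad, none past 1 either way. Its arguments: {"type":"object","properties":{"targets":{"type":"array"},"jaw":{"type":"number"}},"required":["targets"]}

```bash
ls; mkdir -p pics; python3 - <<'E'
from rig import bot
import cv2, numpy as np
np.set_printoptions(precision=4,suppress=True)
print(bot.read_state())
for n in ("scene","top","wrist"):
    im=bot.capture(n); cv2.imwrite(f"pics/{n}0.png",im)
    print(n,bot.camera_info(n))
E
```

```text
pics
{'time_s': 0.0, 'joint_positions': array([ 64.6006,  30.2792,  82.1553,  -0.0011,  67.6892, -10.2262]), 'qvel': array([ 0.0969, -0.0152,  0.0971, -0.1072,  0.0698, -0.1012]), 'tau': array([ -0.    , -44.0039, -17.6595,   0.0633,   0.0582,  -0.0002]), 'position': array([0.1633, 0.6026, 0.2406]), 'tcp_rot': array([[-0.9651,  0.2617, -0.0009],
       [ 0.2617,  0.9651, -0.002 ],
       [ 0.0004, -0.0021, -1.    ]]), 'force': array([-0.0735,  0.3163,  0.163 ]), 'moment': array([-0.0488,  0.0351, -0.0009]), 'opening': 0.9955626269430449}
scene {'camera_matrix': array([[406.3743,   0.    , 282.3944],
       [  0.    , 406.3743, 207.2583],
       [  0.    ,   0.    ,   1.    ]]), 'k1': -0.033866550926030164, 'view': array([[ 0.7228, -0.6909, -0.0152, -0.3975],
       [-0.5109, -0.5195, -0.6849,  0.3346],
       [ 0.4653,  0.5029, -0.7285,  0.749 ],
       [ 0.    ,  0.    ,  0.    ,  1.    ]])}
top {'camera_matrix': array([[484.1356,   0.    , 282.0745],
       [  0.    , 484.1356, 210.954 ],
       [  0.    ,   0.    ,   1.    ]]), 'k1': -0.010141075702618917, 'view': array([[-0.0287, -0.9995, -0.0097,  0.0179],
       [-0.9987,  0.0291, -0.0418,  0.5272],
       [ 0.042 ,  0.0085, -0.9991,  1.5006],
       [ 0.    ,  0.    ,  0.    ,  1.    ]])}
wrist {'camera_matrix': array([[299.7048,   0.    , 277.3265],
       [  0.    , 299.7048, 210.3516],
       [  0.    ,   0.    ,   1.    ]]), 'k1': -0.058924095763733114, 'mount': array([[ 0.0004, -0.9625, -0.2713,  0.0754],
       [ 1.    ,  0.0006, -0.0006, -0.0003],
       [ 0.0008, -0.2713,  0.9625, -0.1428],
       [ 0.    ,  0.    ,  0.    ,  1.    ]])}
```

View pics/scene0.png

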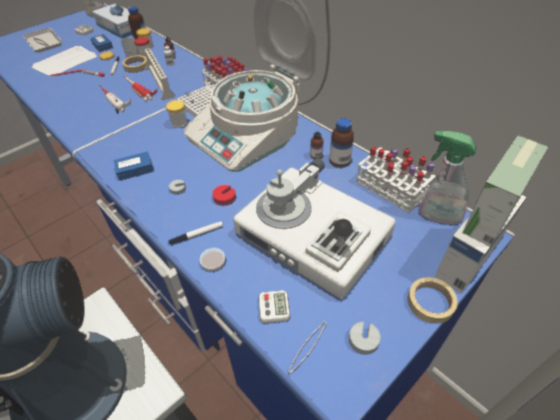

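View pics/top0.png

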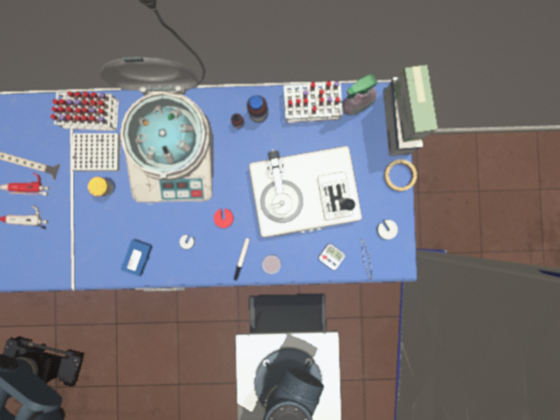

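View pics/wrist0.png

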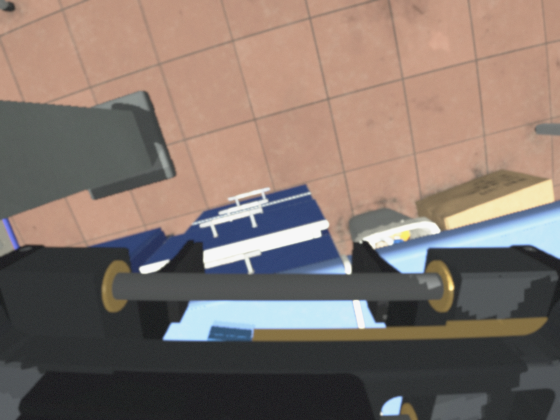

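```bash
cat > h.py <<'E'
import numpy as np, cv2
from rig import bot
def unproj(info,uv,view=None):
    K=info["camera_matrix"];k=info["k1"]
    uv=np.atleast_2d(uv).astype(float)
    d=np.array([(uv[:,0]-K[0,2])/K[0,0],(uv[:,1]-K[1,2])/K[1,1]]).T
    s=d.copy()
    for _ in range(20):
        r2=(s**2).sum(1,keepdims=True); s=d/(1+k*r2)
    return np.c_[s,np.ones(len(s))]
def c2w(info,st=None):
    if "view" in info: return np.linalg.inv(info["view"])
    T=np.eye(4);T[:3,:3]=st["tcp_rot"];T[:3,3]=st["position"]
    return T@info["mount"]
def rays(info,uv,st=None):
    M=c2w(info,st); d=unproj(info,uv)@M[:3,:3].T
    return M[:3,3],d
def onplane(info,uv,z,st=None):
    o,d=rays(info,uv,st); t=(z-o[2])/d[:,2]
    return o+d*t[:,None]
def proj(info,P,st=None):
    M=np.linalg.inv(c2w(info,st)); P=np.atleast_2d(P)
    c=P@M[:3,:3].T+M[:3,3]; s=c[:,:2]/c[:,2:]
    r2=(s**2).sum(1,keepdims=True); s=s*(1+info["k1"]*r2)
    K=info["camera_matrix"]; return s*[K[0,0],K[1,1]]+[K[0,2],K[1,2]]
def tri(a,b):
    (o1,d1),(o2,d2)=a,b
    d1=d1[0]/np.linalg.norm(d1[0]);d2=d2[0]/np.linalg.norm(d2[0])
    A=np.c_[d1,-d2]; t=np.linalg.lstsq(A,o2-o1,rcond=None)[0]
    p,q=o1+d1*t[0],o2+d2*t[1]
    return (p+q)/2,np.linalg.norm(p-q)
E
python3 - <<'E'
import cv2
t=cv2.imread('pics/top0.png');s=cv2.imread('pics/scene0.png')
cv2.imwrite('pics/tc.png',cv2.resize(t[140:280,170:410],None,fx=3.3,fy=3.3,interpolation=cv2.INTER_CUBIC))
cv2.imwrite('pics/sc.png',cv2.resize(s[160:300,225:405],None,fx=4.2,fy=4.2,interpolation=cv2.INTER_CUBIC))
a=cv2.resize(s[315:360,340:395],None,fx=7,fy=7,interpolation=cv2.INTER_CUBIC)
b=cv2.resize(t[212:257,365:420],None,fx=7,fy=7,interpolation=cv2.INTER_CUBIC)
cv2.imwrite('pics/big.png',cv2.hconcat([a,b]))
E
```

```text
(no output)
```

View pics/tc.png

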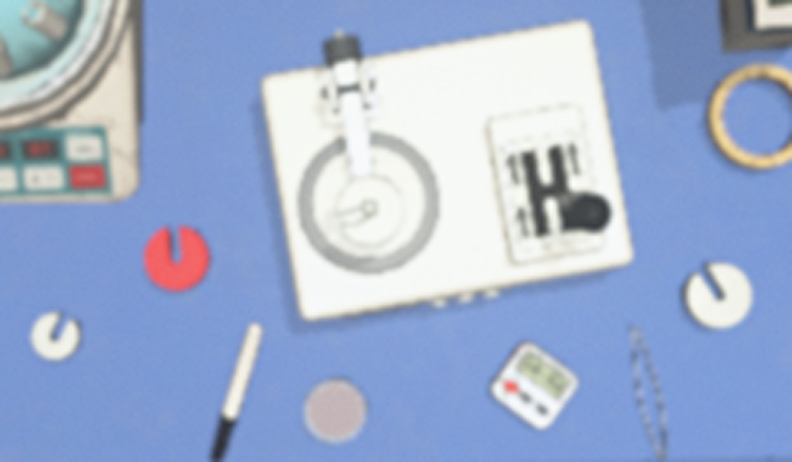

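View pics/sc.png

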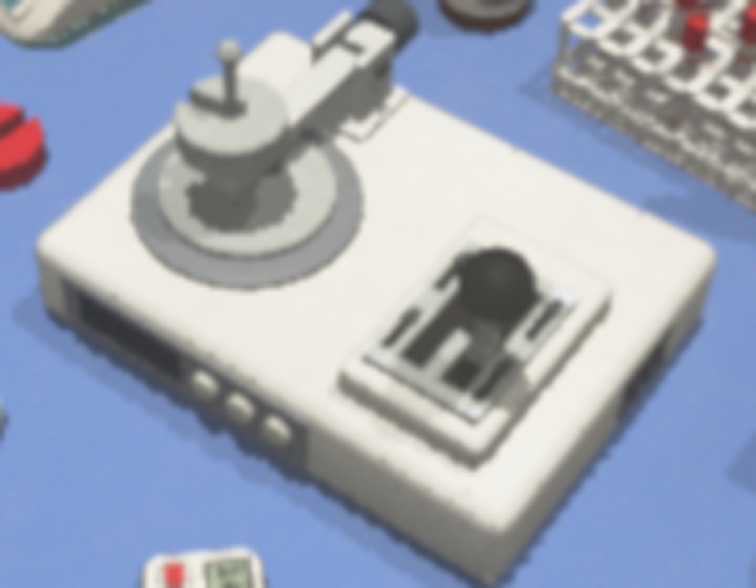

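View pics/big.png

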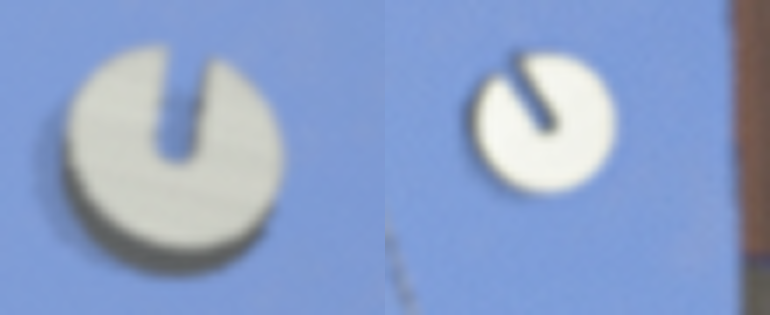

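Candidates (top-view pixel): the right grey slotted disc (388,229), the small grey slotted disc (187,242), the red look-alike (223,218), the slotless pale disc (271,265), and the weight already on the stem (281,200). I choose (388,229): grey, slotted, about 20 px (60 mm) across, to the right of the tester. The crop shows its slot opening forward and to the left.

```bash
python3 - <<'E'
from h import *
np.set_printoptions(precision=4,suppress=True)
S=bot.camera_info("scene");T=bot.camera_info("top")
t=cv2.imread('pics/top0.png');s=cv2.imread('pics/scene0.png')
def mask(im,box,thr=150):
    x0,y0,x1,y1=box; m=np.zeros(im.shape[:2],np.uint8)
    sub=im[y0:y1,x0:x1].astype(int)
    m[y0:y1,x0:x1]=((sub[...,2]>thr)&(sub[...,0]-sub[...,2]<25))*255   # not blue
    return m
for name,im,I,boxes in (("top",t,T,[(370,212,406,247),(175,230,200,255)]),("scene",s,S,[(344,315,388,357),(165,174,192,196)])):
    for b,h in zip(boxes,(.022,.016)):
        m=mask(im,b,140); c=max(cv2.findContours(m,cv2.RETR_EXTERNAL,cv2.CHAIN_APPROX_NONE)[0],key=cv2.contourArea)
        P=onplane(I,c[:,0],h); 
        (cx,cy),r=cv2.minEnclosingCircle((P[:,:2]*1000).astype(np.float32))
        M=cv2.moments(m,True); g=onplane(I,[[M['m10']/M['m00'],M['m01']/M['m00']]],h)[0]
        d=np.array([cx,cy])/1000-g[:2]
        print(name,h,"circ",cx,cy,r,"centroid",g,"slotdir",np.degrees(np.arctan2(*(d[::-1]))))
# slot in big weight, dark in top
def tp(cx,cy): return (170+cx/3.3, 140+cy/3.3)
def sp(cx,cy): return (225+cx/4.2,160+cy/4.2)
# stem head, knob
print("head",tri(rays(T,[tp(369,207)]),rays(S,[sp(229,48)])))
print("knob",tri(rays(T,[tp(588,212)]),rays(S,[sp(496,284)])))
E
```

```text
top 0.022 circ 461.22552490234375 -321.0685729980469 30.466922760009766 centroid [ 0.4599 -0.3218  0.022 ] slotdir 29.872140435242535
top 0.016 circ 441.01568603515625 302.6949768066406 22.05765151977539 centroid [0.4395 0.3034 0.016 ] slotdir -25.538390224649294
scene 0.022 circ 463.8435363769531 -321.42822265625 29.699085235595703 centroid [ 0.4619 -0.3232  0.022 ] slotdir 43.003043102647304
scene 0.016 circ 443.7384033203125 302.37982177734375 21.45602798461914 centroid [0.4419 0.3026 0.016 ] slotdir -6.802985608966918
head (array([0.5436, 0.0002, 0.1936]), np.float64(0.0030644453221193224))
knob (array([ 0.5354, -0.1849,  0.1722]), np.float64(0.00383758489137777))
```

```bash
cat >> h.py <<'E'
def row(p=None,yaw=None,tilt=None):
    """one row for tool-down pose: world pos p, yaw of tool x in deg"""
    from scipy.spatial.transform import Rotation as R
    st=bot.read_state(); R0=st["tcp_rot"]
    p=st["position"] if p is None else np.array(p)
    d=R0.T@(p-st["position"])/0.2
    if yaw is None: yaw=np.degrees(np.arctan2(R0[1,0],R0[0,0]))
    a=np.radians(yaw); Rt=np.array([[np.cos(a),np.sin(a),0],[np.sin(a),-np.cos(a),0],[0,0,-1]])
    v=R.from_matrix(R0.T@Rt).as_rotvec()/(np.pi/2)
    return np.round(np.r_[d,v],3).tolist()
def S():
    st=bot.read_state();R0=st["tcp_rot"]
    print("t",round(st["time_s"],2),"p",np.round(st["position"],4),"yaw",round(np.degrees(np.arctan2(R0[1,0],R0[0,0])),2),"F",np.round(st["force"],1),"M",np.round(st["moment"],2),"q",np.round(st["joint_positions"],1),"op",round(st["opening"],3))
    return st
E
python3 - <<'E'
from h import *
S(); print(row([0.25,0.50,0.32],120)); print(row([0.30,0.45,0.32],90))
E
```

```text
t 0.15 p [0.1633 0.6027 0.2408] yaw 164.83 F [-0.4  0.3 -0.4] M [0.01 0.01 0.04] q [ 64.6  30.3  82.1  -0.   67.7 -10.2] op 1.001
[-0.553, -0.383, -0.396, -0.001, 0.0, 0.498]
[-0.859, -0.559, -0.395, -0.001, 0.001, 0.831]
```

>>> {"api": "carry_out", "payload": {"targets": [[-0.4,-0.3,-0.4,0,0,0.2],[-0.86,-0.56,-0.4,0,0,0.4],[-0.86,-0.56,-0.4,0,0,0.6],[-0.86,-0.56,-0.4,0,0,0.83],[-0.86,-0.56,-0.4,0,0,0.83]], "jaw": 1}}

```text
time_s: 0.78
position: [0.3022, 0.4481, 0.3217]
tcp_rot: [[-0.35, 0.937, 0.001], [0.937, 0.351, -0.001], [-0.001, 0.0, -1.0]]
force: [0.7, 0.5, 0.1]
opening: 1.001
```

```bash
python3 - <<'E'
from h import *
S(); print(row([0.42,0.26,0.32],60))
E
```

```text
t 0.78 p [0.3022 0.4481 0.3217] yaw 110.52 F [0.7 0.5 0.1] M [-0.07  0.05 -0.05] q [44.2 18.6 88.3 -0.1 73.1 23.7] op 1.001
[-1.087, 0.222, 0.01, 0.001, 0.001, 0.561]
```

>>> {"api": "carry_out", "payload": {"targets": [[-1,0.22,0,0,0,0.12],[-1,0.22,0,0,0,0.24],[-1,0.22,0,0,0,0.36],[-1,0.22,0,0,0,0.5]]}}

```text
time_s: 1.27
position: [0.4151, 0.2734, 0.3219]
tcp_rot: [[0.382, 0.924, 0.001], [0.924, -0.382, -0.002], [-0.001, 0.002, -1.0]]
force: [0.2, 0.8, 0.1]
opening: 0.999
```

```bash
python3 - <<'E'
from h import *
S(); print(row([0.48,0.09,0.32],60),row([0.50,0.0,0.32],40))
E
```

```text
t 1.27 p [0.4151 0.2734 0.3219] yaw 67.55 F [0.2 0.8 0.1] M [-0.07  0.07 -0.07] q [20.5 14.8 94.  -0.1 71.2 43. ] op 0.999
[-0.724, 0.65, 0.011, 0.001, 0.001, 0.084] [-1.101, 0.914, 0.012, 0.001, 0.0, 0.306]
```

>>> {"api": "carry_out", "payload": {"targets": [[-0.4,0.35,0,0,0,0.1],[-0.8,0.7,0,0,0,0.2],[-1,0.85,0,0,0,0.3],[-1,0.85,0,0,0,0.3]]}}

```text
time_s: 1.78
position: [0.4914, 0.0367, 0.3222]
tcp_rot: [[0.76, 0.65, 0.001], [0.65, -0.76, -0.001], [-0.0, 0.002, -1.0]]
force: [1.4, 0.9, 0.7]
opening: 0.999
```

```bash
python3 - <<'E'
from h import *
st=S(); im=bot.capture("wrist"); cv2.imwrite("pics/w1.png",im)
np.save("w1.npy",np.r_[st["position"],st["tcp_rot"].ravel()])
print(row([0.50,-0.16,0.30],35),row([0.4625,-0.321,0.2],35))
E
```

```text
t 1.77 p [0.4914 0.0367 0.3222] yaw 40.51 F [1.4 0.9 0.7] M [-0.09  0.09 -0.01] q [-8.7 14.4 94.5 -0.1 71.  40.8] op 0.999
[-0.59, 0.738, 0.12, 0.006, 0.001, 0.058] [-1.252, 1.226, 0.627, 0.006, 0.001, 0.058]
```

View pics/w1.png

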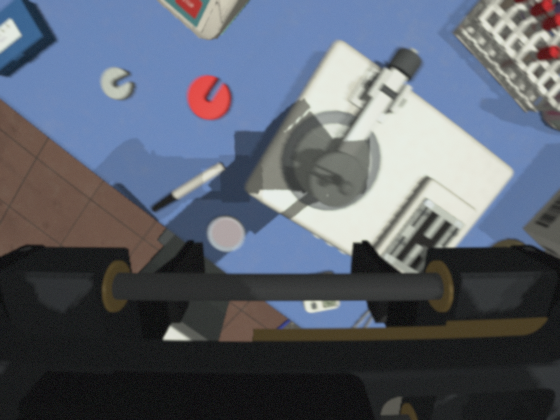

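```bash
python3 - <<'E'
import cv2
t=cv2.imread('pics/w1.png')
cv2.imwrite('pics/w1c.png',cv2.resize(t[90:250,260:470],None,fx=3.8,fy=3.7,interpolation=cv2.INTER_CUBIC))
E
```

```text
(no output)
```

View pics/w1c.png

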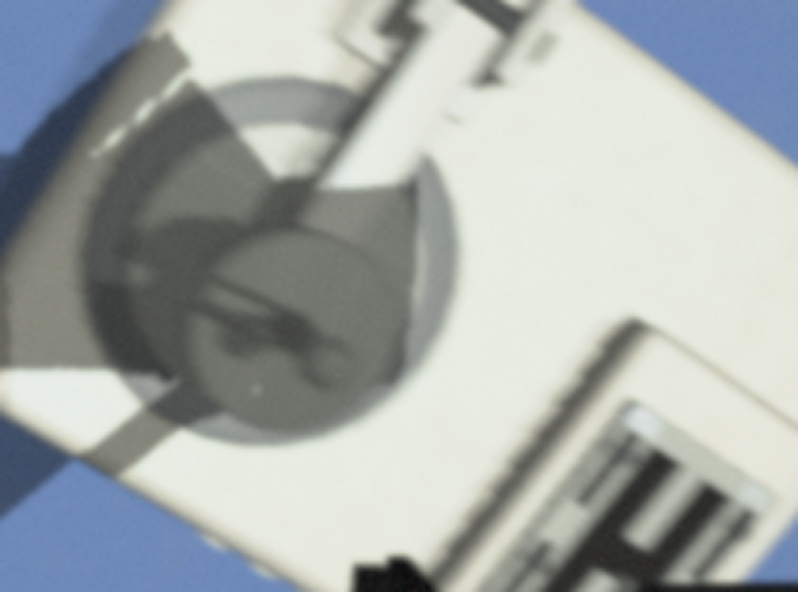

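>>> {"api": "carry_out", "payload": {"targets": [[-0.3,0.37,0.06,0,0,0.05],[-0.59,0.74,0.12,0,0,0.06],[-1,1,0.3,0,0,0.06],[-1,1,0.5,0,0,0.06],[-1,1,0.5,0,0,0.06],[-1,1,0.5,0,0,0.06]]}}

```text
time_s: 2.58
position: [0.47, -0.256, 0.2221]
tcp_rot: [[0.824, 0.567, 0.0], [0.567, -0.824, -0.006], [-0.003, 0.005, -1.0]]
force: [-0.1, 0.3, 1.5]
opening: 1.0
```

```bash
python3 - <<'E'
from h import *
st=S(); print(row([0.43,-0.343,0.20],35))
E
```

```text
t 2.58 p [ 0.47   -0.256   0.2221] yaw 34.55 F [-0.1  0.3  1.5] M [-0.03  0.08 -0.01] q [-40.4  24.7  96.3  -0.3  58.7  15.2] op 1.0
[-0.411, 0.244, 0.113, 0.003, 0.002, -0.005]
```

>>> {"api": "carry_out", "payload": {"targets": [[-0.2,0.15,0.1,0,0,0],[-0.42,0.24,0.11,0,0,0],[-0.42,0.24,0.11,0,0,0],[-0.42,0.24,0.11,0,0,0]]}}

```text
time_s: 3.08
position: [0.4285, -0.3421, 0.2011]
tcp_rot: [[0.823, 0.567, 0.001], [0.567, -0.823, -0.006], [-0.002, 0.005, -1.0]]
force: [0.0, 0.1, 1.3]
opening: 0.998
```

```bash
cat >> h.py <<'E'
def wcap(n):
    st=S(); im=bot.capture("wrist"); cv2.imwrite(f"pics/{n}.png",im)
    np.save(n+".npy",np.r_[st["position"],st["tcp_rot"].ravel()]); return im,st
def wst(n):
    a=np.load(n+".npy"); return dict(position=a[:3],tcp_rot=a[3:].reshape(3,3))
E
python3 - <<'E'
from h import *
im,st=wcap("w2"); W=bot.camera_info("wrist")
print(proj(W,[0.4625,-0.321,0.022],st))
E
```

```text
t 3.08 p [ 0.4285 -0.3421  0.2011] yaw 34.57 F [0.  0.1 1.3] M [-0.04  0.13 -0.  ] q [-50.2  27.3  95.8  -0.2  56.7   5.3] op 0.998
[[278.7767148  157.92042874]]
```

View pics/w2.png

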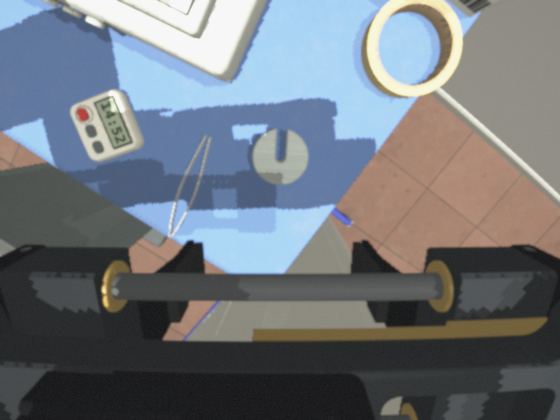

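```bash
python3 - <<'E'
from h import *
np.set_printoptions(precision=4,suppress=True)
W=bot.camera_info("wrist"); st=wst("w2"); im=cv2.imread("pics/w2.png").astype(int)
m=np.zeros(im.shape[:2],np.uint8); sub=im[120:192,245:315]
m[120:192,245:315]=((sub[...,0]-sub[...,2]<25)&(sub[...,1]>110))*255
n,l,s,c=cv2.connectedComponentsWithStats(m); k=1+np.argmax(s[1:,4]); m=(l==k).astype(np.uint8)*255; print(s[k])
ct=max(cv2.findContours(m,cv2.RETR_EXTERNAL,cv2.CHAIN_APPROX_NONE)[0],key=cv2.contourArea)
P=onplane(W,ct[:,0],.022,st)[:,:2]
from scipy.optimize import least_squares
f=least_squares(lambda q:np.hypot(*(P-q[:2]).T)-q[2],[.4625,-.321,.03],loss="soft_l1",f_scale=.0005).x
print("circle",f)
g=onplane(W,[c[k]],.022,st)[0]; d=f[:2]-g[:2]; print("slot yaw",np.degrees(np.arctan2(d[1],d[0])))
# interior slot pixels: not in mask and inside circle
vv,uu=np.mgrid[120:192,245:315]; uv=np.c_[uu.ravel(),vv.ravel()]
Q=onplane(W,uv,.022,st)[:,:2]; ins=(np.hypot(*(Q-f[:2]).T)<.028)&(m[120:192,245:315].ravel()==0)
q=Q[ins]-f[:2]; r=np.hypot(*q.T); far=r>.010
print(ins.sum(),"slot mean yaw",np.degrees(np.arctan2(q[far].mean(0)[1],q[far].mean(0)[0])))
cv2.imwrite("pics/w2c.png",cv2.resize(im[110:200,235:325].astype(np.uint8),None,fx=6,fy=6,interpolation=cv2.INTER_CUBIC))
E
```

```text
[ 252  129   57   56 2212]
circle [ 0.4635 -0.3215  0.029 ]
slot yaw 26.02904400123457
268 slot mean yaw 31.77568203522499
```

View pics/w2c.png

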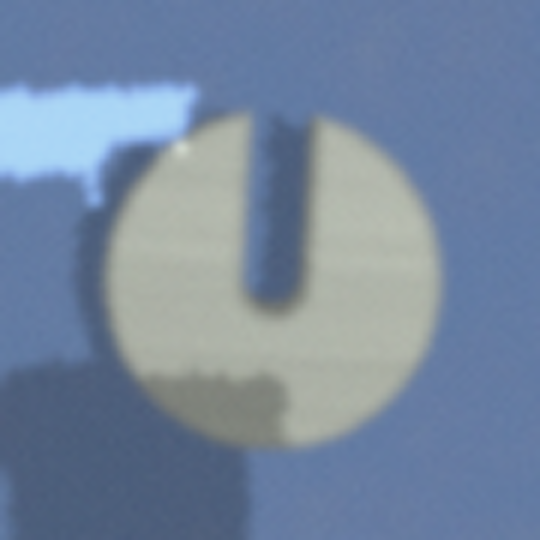

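```bash
python3 - <<'E'
from h import *
print(row([0.463,-0.3215,0.10],31),row([0.463,-0.3215,0.022],31))
E
```

```text
[0.2, 0.011, 0.505, 0.003, 0.002, 0.04] [0.201, 0.009, 0.895, 0.003, 0.002, 0.04]
```

>>> {"api": "carry_out", "payload": {"targets": [[0.2,0.01,0.25,0.003,0.002,0.04],[0.2,0.01,0.5,0.003,0.002,0.04],[0.2,0.01,0.6,0.003,0.002,0.04],[0.2,0.01,0.7,0.003,0.002,0.04],[0.2,0.01,0.78,0.003,0.002,0.04],[0.2,0.01,0.78,0.003,0.002,0.04]]}}

```text
time_s: 3.88
position: [0.4629, -0.3202, 0.0443]
tcp_rot: [[0.856, 0.517, -0.0], [0.517, -0.856, 0.001], [0.0, -0.002, -1.0]]
force: [0.1, 0.3, 0.5]
opening: 0.998
```

```bash
python3 - <<'E'
from h import *
S();print(row([0.463,-0.3215,0.022],31))
E
```

```text
t 3.88 p [ 0.4629 -0.3202  0.0443] yaw 31.11 F [0.1 0.3 0.5] M [-0.1   0.09  0.05] q [-46.1  42.5  98.9   0.1  38.7  12.8] op 0.998
[-0.003, 0.006, 0.112, -0.001, -0.0, 0.001]
```

>>> {"api": "carry_out", "payload": {"targets": [[-0.003,0.006,0.06,0,0,0],[-0.003,0.006,0.11,0,0,0],[-0.003,0.006,0.11,0,0,0]]}}

```text
time_s: 4.25
position: [0.4626, -0.3212, 0.0216]
tcp_rot: [[0.856, 0.516, -0.002], [0.516, -0.856, 0.003], [0.0, -0.003, -1.0]]
force: [0.1, 0.0, 0.2]
opening: 0.999
```

```bash
python3 - <<'E'
from h import *
S();print(row([0.463,-0.3215,0.022],31))
E
```

```text
t 4.25 p [ 0.4626 -0.3212  0.0216] yaw 31.1 F [0.1 0.  0.2] M [-0.05  0.14  0.01] q [-46.2  44.8  99.1   0.1  36.3  12.7] op 0.999
[0.001, 0.002, -0.002, -0.002, -0.0, 0.001]
```

Close on the weight.

>>> {"api": "carry_out", "payload": {"targets": [[0,0,0,0,0,0],[0,0,0,0,0,0],[0,0,0,0,0,0],[0,0,0,0,0,0],[0,0,0,0,0,0],[0,0,0,0,0,0]], "jaw": -1}}

```text
time_s: 5.0
position: [0.463, -0.3218, 0.0218]
tcp_rot: [[0.856, 0.516, -0.001], [0.516, -0.856, 0.001], [0.0, -0.002, -1.0]]
force: [1.3, -0.9, 0.7]
opening: 0.673
```

```bash
python3 - <<'E'
from h import *
S()
E
```

```text
t 5.0 p [ 0.463  -0.3218  0.0218] yaw 31.1 F [ 1.3 -0.9  0.7] M [-0.28  0.07  0.03] q [-46.2  44.7  99.1   0.1  36.3  12.7] op 0.673
```

>>> {"api": "carry_out", "payload": {"targets": [[0,0,-0.25,0,0,0],[0,0,-0.5,0,0,0],[0,0,-0.8,0,0,0],[0,0,-1,0,0,0],[0,0,-1,0,0,0]]}}

```text
time_s: 5.62
position: [0.464, -0.3226, 0.2242]
tcp_rot: [[0.856, 0.517, 0.003], [0.517, -0.856, -0.002], [0.002, 0.004, -1.0]]
force: [0.3, 0.2, -5.3]
opening: 0.672
```

```bash
python3 - <<'E'
from h import *
S();print(row([0.49,-0.16,0.30],-20))
E
```

```text
t 5.62 p [ 0.464  -0.3226  0.2242] yaw 31.1 F [ 0.3  0.2 -5.3] M [-0.09  0.12 -0.01] q [-46.2  26.7  92.    0.1  61.   12.7] op 0.672
[0.532, -0.628, -0.38, 0.002, -0.002, 0.568]
```

>>> {"api": "carry_out", "payload": {"targets": [[0.1,-0.1,-0.3,0,0,0.1],[0.3,-0.35,-0.38,0,0,0.2],[0.53,-0.63,-0.38,0,0,0.32],[0.53,-0.63,-0.38,0,0,0.44],[0.53,-0.63,-0.38,0,0,0.57],[0.53,-0.63,-0.38,0,0,0.57]]}}

```text
time_s: 6.38
position: [0.4878, -0.1584, 0.297]
tcp_rot: [[0.939, -0.344, -0.002], [-0.344, -0.939, 0.001], [-0.003, -0.0, -1.0]]
force: [0.3, -0.4, -4.7]
opening: 0.674
```

```bash
python3 - <<'E'
from h import *
S();print(row([0.49,0.02,0.28],-65),row([0.50,0.06,0.25],-65))
E
```

```text
t 6.38 p [ 0.4878 -0.1584  0.297 ] yaw -20.12 F [ 0.3 -0.4 -4.7] M [-0.01  0.18 -0.05] q [-30.5  17.8  93.9  -0.   68.5  79.7] op 0.674
[-0.296, -0.841, 0.086, 0.001, 0.002, 0.499] [-0.318, -1.046, 0.236, 0.001, 0.002, 0.499]
```

>>> {"api": "carry_out", "payload": {"targets": [[-0.1,-0.25,0,0,0,0.1],[-0.2,-0.5,0.05,0,0,0.2],[-0.3,-0.8,0.1,0,0,0.3],[-0.3,-1,0.15,0,0,0.4],[-0.3,-1,0.23,0,0,0.5],[-0.3,-1,0.23,0,0,0.5],[-0.3,-1,0.23,0,0,0.5]]}}

```text
time_s: 7.25
position: [0.5, 0.0494, 0.2507]
tcp_rot: [[0.422, -0.906, -0.004], [-0.906, -0.422, 0.001], [-0.003, 0.003, -1.0]]
force: [1.0, 0.3, -5.2]
opening: 0.67
```

```bash
python3 - <<'E'
from h import *
im,st=wcap("w3"); W=bot.camera_info("wrist")
print(proj(W,[[0.5436,0.0002,0.199],[0.5436,0.0002,0.152]],st))
cv2.imwrite("pics/w3c.png",cv2.resize(im[60:270,160:400],None,fx=3.3,fy=2.8,interpolation=cv2.INTER_CUBIC))
E
```

```text
t 7.25 p [0.5    0.0494 0.2507] yaw -65.01 F [ 1.   0.3 -5.2] M [ 0.03  0.15 -0.01] q [ -7.1  20.2  98.6   0.   61.4 147.8] op 0.67
[[246.04123979 143.92773602]
 [251.79878869 140.27478278]]
```

View pics/w3.png

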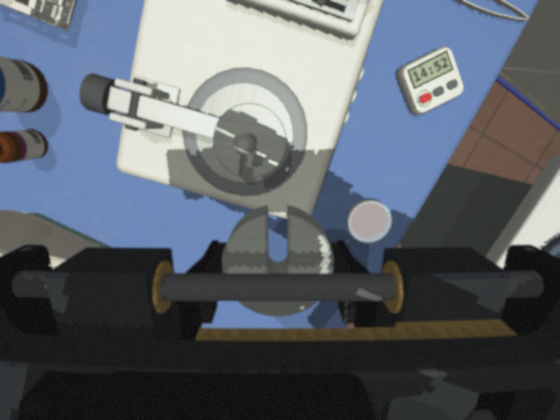

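View pics/w3c.png

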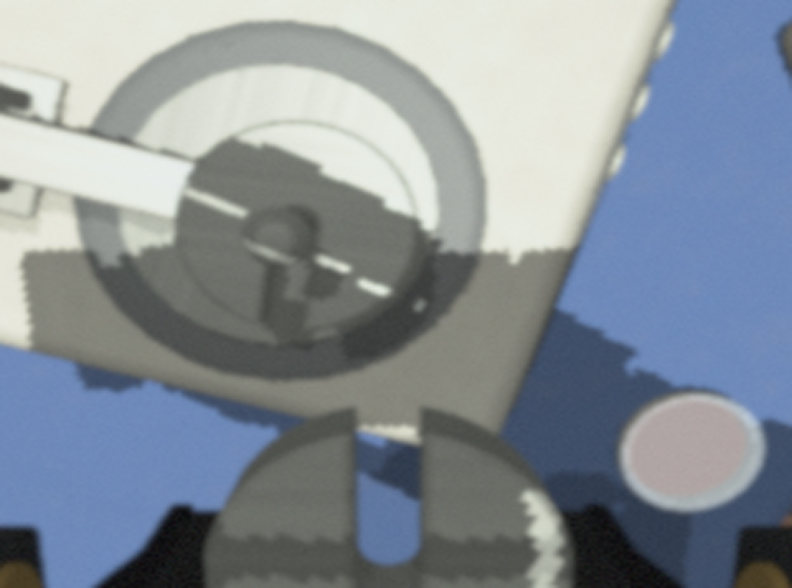

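```bash
python3 - <<'E'
from h import *
np.set_printoptions(precision=4,suppress=True)
W=bot.camera_info("wrist");T=bot.camera_info("top");Sc=bot.camera_info("scene")
obs=[("top",rays(T,[(281.8,202.7)])),("scene",rays(Sc,[(279.5,171.4)])),("w3",rays(W,[(243.3,142.1)],wst("w3"))),("w1",rays(W,[(345.5,187.3)],wst("w1")))]
def ls(o):
    A=np.zeros((3,3));b=np.zeros(3)
    for n,(p,d) in o:
        d=d[0]/np.linalg.norm(d[0]);Pm=np.eye(3)-np.outer(d,d);A+=Pm;b+=Pm@p
    x=np.linalg.solve(A,b)
    return x,[(n,round(1000*np.linalg.norm((np.eye(3)-np.outer(d[0],d[0])/(d[0]@d[0]))@(x-p)),1)) for n,(p,d) in o]
print(ls(obs)); print(ls(obs[:3])); print(ls(obs[2:])); print(ls(obs[1:3]))
# low weight rim in w3: ellipse left 175 right ~415 top 120 bottom 342 in crop
c=lambda x,y:(160+x/3.3,60+y/2.8)
st=wst("w3")
for z in (.145,.152,.158):
    P=onplane(W,[c(175,232),c(417,232),c(295,120),c(290,343)],z,st); print(z,"w",np.linalg.norm(P[0]-P[1]),"h",np.linalg.norm(P[2]-P[3]),"cen",P.mean(0))
# slot in tool coordinates
zt=st["position"][2]
P=onplane(W,[c(357,415),c(422,415),c(357,520),c(420,520),c(388,566)],zt,st)
print("slot tool", (P-st["position"])@st["tcp_rot"]*1000)
E
```

```text
(array([0.5457, 0.0005, 0.1923]), [('top', np.float64(3.1)), ('scene', np.float64(0.2)), ('w3', np.float64(0.5)), ('w1', np.float64(2.5))])
(array([0.5447, 0.0005, 0.1929]), [('top', np.float64(2.2)), ('scene', np.float64(0.9)), ('w3', np.float64(1.4))])
(array([0.5471, 0.0003, 0.1927]), [('w3', np.float64(1.0)), ('w1', np.float64(1.0))])
(array([0.5461, 0.0006, 0.192 ]), [('scene', np.float64(0.1)), ('w3', np.float64(0.1))])
0.145 w 0.05964404858405407 h 0.06374655639540691 cen [0.545  0.0039 0.145 ]
0.152 w 0.057963039975557 h 0.061949922655634815 cen [0.5446 0.0033 0.152 ]
0.158 w 0.05652217545398811 h 0.060409950878687294 cen [0.5442 0.0027 0.158 ]
slot tool [[34.9855 -3.5638 -0.0992]
 [34.9779  6.1668 -0.0712]
 [15.0303 -3.7269 -0.0489]
 [15.0166  6.062  -0.0208]
 [ 5.7791  1.0951 -0.0115]]
```

>>> {"api": "carry_out", "payload": {"targets": [[-0.02,-0.11,0.1,0,0,0],[-0.02,-0.11,0.2,0,0,0],[-0.02,-0.11,0.3,0,0,0],[-0.02,-0.11,0.353,0,0,0],[-0.02,-0.11,0.353,0,0,0],[-0.02,-0.11,0.353,0,0,0]]}}

```text
time_s: 8.05
position: [0.5191, 0.0619, 0.1814]
tcp_rot: [[0.422, -0.907, -0.001], [-0.907, -0.422, 0.001], [-0.001, 0.0, -1.0]]
force: [-1.2, 0.4, -3.7]
opening: 0.679
```

```bash
python3 - <<'E'
from h import *
im,st=wcap("w4")
s=bot.capture("scene"); cv2.imwrite("pics/s4.png",s)
cv2.imwrite("pics/w4c.png",cv2.resize(im[40:250,190:370],None,fx=4,fy=2.8,interpolation=cv2.INTER_CUBIC))
cv2.imwrite("pics/s4c.png",cv2.resize(s[120:260,220:380],None,fx=4.5,fy=4,interpolation=cv2.INTER_CUBIC))
E
```

```text
t 8.05 p [0.5191 0.0619 0.1814] yaw -65.06 F [-1.2  0.4 -3.7] M [ 0.04  0.19 -0.05] q [-5.500e+00  2.730e+01  1.002e+02  1.000e-01  5.260e+01  1.496e+02] op 0.679
```

View pics/w4c.png

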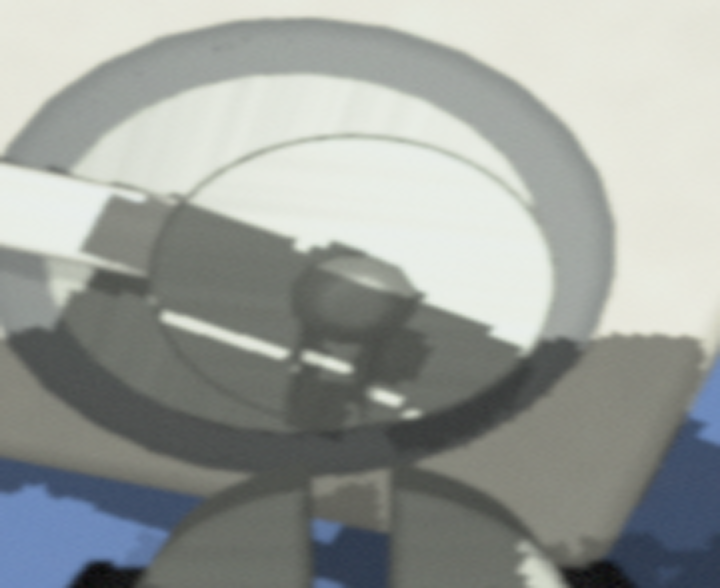

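View pics/s4c.png

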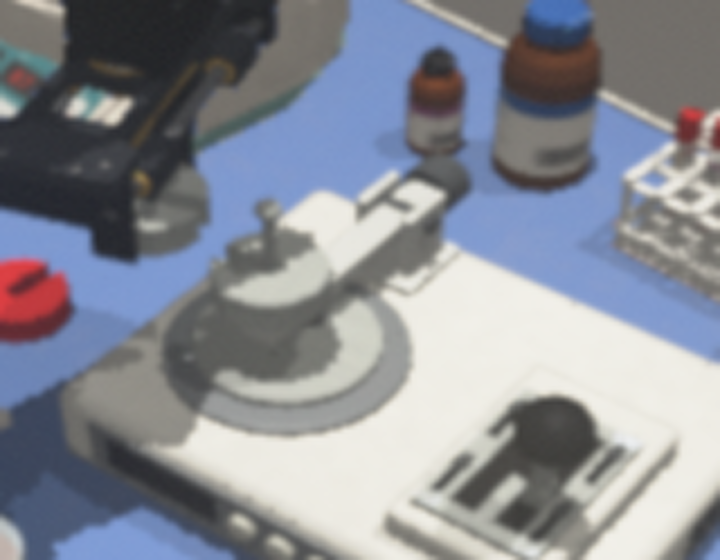

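```bash
python3 - <<'E'
from h import *
np.set_printoptions(precision=2,suppress=True)
W=bot.camera_info("wrist");st=wst("w4");c=lambda x,y:(190+x/4,40+y/2.8)
tool=lambda uv,z:(onplane(W,uv,z,st)-st["position"])@st["tcp_rot"]*1000
print("slot",tool([c(309,480),c(391,480),c(311,560),c(389,560)],.1814))
for z in (.192,.198): print("head",tool([c(293,300),c(413,300),c(353,300),c(355,262),c(350,340)],z))
print("low rim",tool([c(150,270),c(553,270),c(350,135)],.151))
print("low slot",tool([c(295,425),c(345,425)],.151))
# height check of disc bottom & low top in scene: project
Sc=bot.camera_info("scene")
for z in (.151,.1595,.1815): print(z,proj(Sc,[[.5455,.0,z],[.5191,.0619,z]]))
E
```

```text
slot [[33.31 -4.04 -0.04]
 [33.31  6.12 -0.03]
 [18.15 -3.92 -0.02]
 [18.15  6.02 -0.02]]
head [[ 65.37  -5.18 -10.67]
 [ 65.37   7.83 -10.66]
 [ 65.36   1.33 -10.67]
 [ 71.1    1.53 -10.67]
 [ 59.19   1.   -10.66]]
head [[ 65.77  -4.91 -16.67]
 [ 65.78   7.51 -16.66]
 [ 65.77   1.3  -16.67]
 [ 71.25   1.5  -16.67]
 [ 59.88   0.99 -16.66]]
low rim [[ 68.59 -27.11  30.33]
 [ 68.61  29.71  30.34]
 [ 94.21   1.07  30.31]]
low slot [[36.64 -7.02 30.36]
 [36.64  0.36 30.36]]
0.151 [[279.89 185.63]
 [252.38 177.77]]
0.1595 [[279.81 182.81]
 [252.12 174.95]]
0.1815 [[279.61 175.33]
 [251.42 167.49]]
```

>>> {"api": "carry_out", "payload": {"targets": [[0.0,0.001,0.017,0,0,0],[0.05,0.001,0.017,0,0,0],[0.1,0.001,0.017,0,0,0],[0.15,0.001,0.017,0,0,0],[0.2,0.001,0.017,0,0,0],[0.22,0.001,0.017,0,0,0],[0.22,0.001,0.017,0,0,0]]}}

```text
time_s: 9.02
position: [0.5375, 0.0218, 0.178]
tcp_rot: [[0.421, -0.907, -0.001], [-0.907, -0.421, 0.001], [-0.001, 0.0, -1.0]]
force: [1.1, -0.1, -4.9]
opening: 0.676
```

```bash
python3 - <<'E'
from h import *
im,st=wcap("w5")
s=bot.capture("scene"); cv2.imwrite("pics/s5.png",s)
a=cv2.resize(im[120:260,190:370],None,fx=4,fy=4,interpolation=cv2.INTER_CUBIC)
cv2.imwrite("pics/w5c.png",a)
cv2.imwrite("pics/s5c.png",cv2.resize(s[120:230,220:340],None,fx=6,fy=5,interpolation=cv2.INTER_CUBIC))
E
```

```text
t 9.03 p [0.5375 0.0218 0.178 ] yaw -65.1 F [ 1.1 -0.1 -4.9] M [0.02 0.1  0.05] q [-9.600e+00  2.860e+01  9.820e+01  1.000e-01  5.320e+01  1.455e+02] op 0.676
```

View pics/w5c.png

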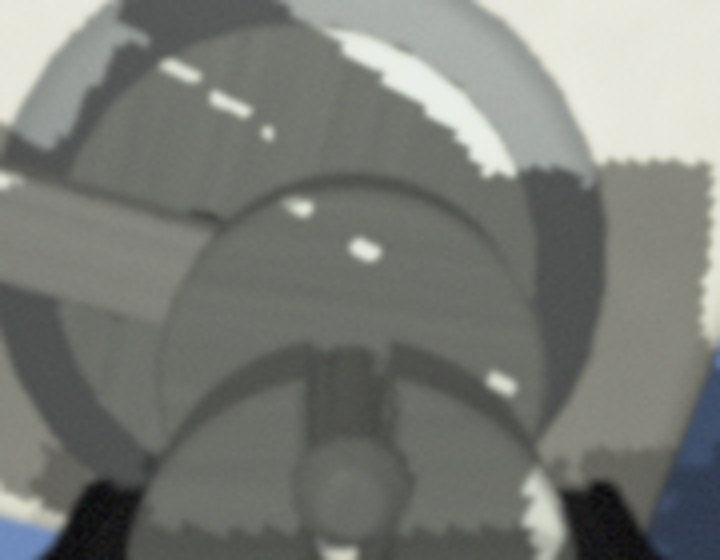

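View pics/s5c.png

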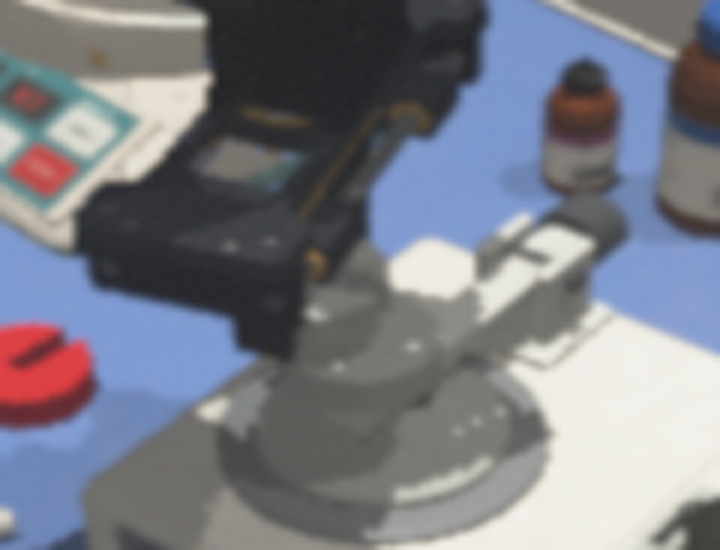

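>>> {"api": "carry_out", "payload": {"targets": [[0.03,0.001,0,0,0,0],[0.06,0.001,0,0,0,0],[0.09,0.001,0,0,0,0],[0.1,0.001,0,0,0,0],[0.1,0.001,0,0,0,0]]}}

```text
time_s: 9.75
position: [0.5454, 0.0039, 0.1779]
tcp_rot: [[0.421, -0.907, -0.001], [-0.907, -0.421, 0.001], [-0.002, 0.001, -1.0]]
force: [0.1, -0.2, -5.0]
opening: 0.673
```

```bash
python3 - <<'E'
from h import *
st=S(); print("head in tool",((np.array([.5455,.0003,.19])-st["position"])@st["tcp_rot"]*1000))
E
```

```text
t 9.75 p [0.5454 0.0039 0.1779] yaw -65.08 F [ 0.1 -0.2 -5. ] M [0.07 0.13 0.03] q [-1.140e+01  2.910e+01  9.720e+01  1.000e-01  5.380e+01  1.437e+02] op 0.673
head in tool [  3.26359005   1.44546447 -12.15261743]
```

>>> {"api": "carry_out", "payload": {"targets": [[0.008,0,0.005,0,0,0],[0.008,0,0.01,0,0,0],[0.008,0,0.018,0,0,0],[0.008,0,0.022,0,0,0],[0.008,0,0.022,0,0,0]]}}

```text
time_s: 10.38
position: [0.546, 0.0026, 0.1733]
tcp_rot: [[0.421, -0.907, -0.001], [-0.907, -0.421, 0.001], [-0.002, 0.001, -1.0]]
force: [0.1, 0.9, -5.1]
opening: 0.676
```

>>> {"api": "carry_out", "payload": {"targets": [[0,0,0.005,0,0,0],[0,0,0.01,0,0,0],[0,0,0.01,0,0,0]]}}

```text
time_s: 10.75
position: [0.546, 0.0026, 0.1712]
tcp_rot: [[0.421, -0.907, -0.001], [-0.907, -0.421, 0.001], [-0.002, 0.001, -1.0]]
force: [0.8, 0.4, -5.1]
opening: 0.676
```

>>> {"api": "carry_out", "payload": {"targets": [[0,0,0.005,0,0,0],[0,0,0.01,0,0,0],[0,0,0.01,0,0,0]]}}

```text
time_s: 11.12
position: [0.546, 0.0026, 0.1691]
tcp_rot: [[0.421, -0.907, -0.002], [-0.907, -0.421, 0.001], [-0.002, 0.001, -1.0]]
force: [0.4, 0.9, -6.3]
opening: 0.676
```

>>> {"api": "carry_out", "payload": {"targets": [[0,0,0.005,0,0,0],[0,0,0.01,0,0,0],[0,0,0.01,0,0,0]]}}

```text
time_s: 11.5
position: [0.546, 0.0026, 0.1688]
tcp_rot: [[0.421, -0.907, -0.001], [-0.907, -0.421, 0.001], [-0.001, 0.0, -1.0]]
force: [-4.1, 0.7, 7.5]
opening: 0.674
```

>>> {"api": "carry_out", "payload": {"targets": [[0,0,0,0,0,0],[0,0,0,0,0,0],[0,0,0,0,0,0],[0,0,0,0,0,0],[0,0,0,0,0,0]], "jaw": 1}}

```text
time_s: 12.12
position: [0.546, 0.0026, 0.1687]
tcp_rot: [[0.421, -0.907, -0.001], [-0.907, -0.421, 0.001], [-0.001, 0.0, -1.0]]
force: [0.6, -0.7, -0.4]
opening: 0.996
```

```bash
python3 - <<'E'
from h import *
im,st=wcap("w6")
s=bot.capture("scene"); cv2.imwrite("pics/s6.png",s)
cv2.imwrite("pics/s6c.png",cv2.resize(s[120:230,220:340],None,fx=6,fy=5,interpolation=cv2.INTER_CUBIC))
E
```

```text
t 12.12 p [0.546  0.0026 0.1687] yaw -65.08 F [ 0.6 -0.7 -0.4] M [0.01 0.11 0.02] q [-1.150e+01  2.990e+01  9.750e+01  1.000e-01  5.260e+01  1.435e+02] op 0.996
```

View pics/s6c.png

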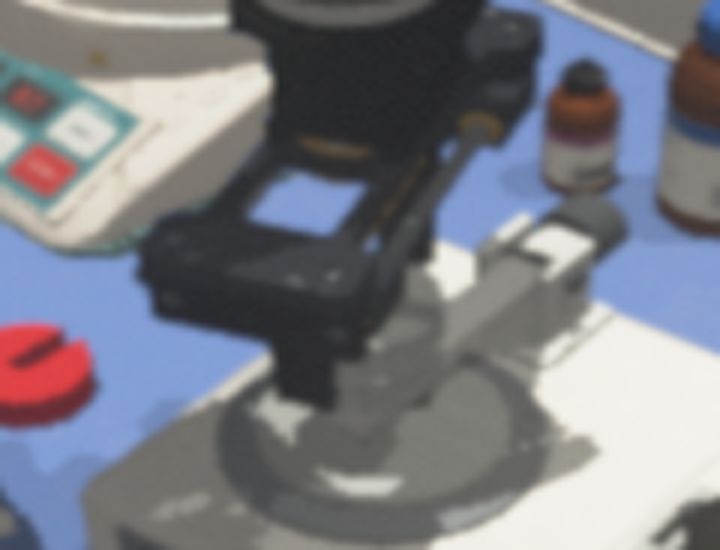

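View pics/w6.png

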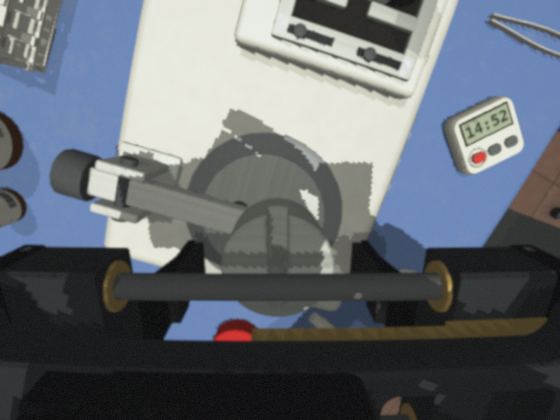

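Released, with the disc around the stem. Next I lift straight up and check it.

>>> {"api": "carry_out", "payload": {"targets": [[0,0,-0.08,0,0,0],[0,0,-0.2,0,0,0],[0,0,-0.45,0,0,0],[0,0,-0.7,0,0,0],[-0.25,0,-0.7,0,0,0],[-0.35,0,-0.7,0,0,0],[-0.35,0,-0.7,0,0,0]]}}

```text
time_s: 13.1
position: [0.5159, 0.0668, 0.3091]
tcp_rot: [[0.424, -0.906, -0.001], [-0.906, -0.424, 0.001], [-0.001, 0.0, -1.0]]
force: [-0.4, -0.1, 0.0]
opening: 1.0
```

```bash
python3 - <<'E'
from h import *
im,st=wcap("w7")
s=bot.capture("scene"); cv2.imwrite("pics/s7.png",s)
a=cv2.resize(s[140:230,230:350],(400,300),interpolation=cv2.INTER_CUBIC)
b=cv2.resize(im[80:260,190:400],(400,343),interpolation=cv2.INTER_CUBIC)[:300]
cv2.imwrite("pics/c7.png",cv2.hconcat([a,b]))
E
```

```text
t 13.1 p [0.5159 0.0668 0.3091] yaw -64.93 F [-0.4 -0.1  0. ] M [-0.01  0.17  0.01] q [ -5.   17.6  92.    0.   70.4 150. ] op 1.0
```

View pics/c7.png

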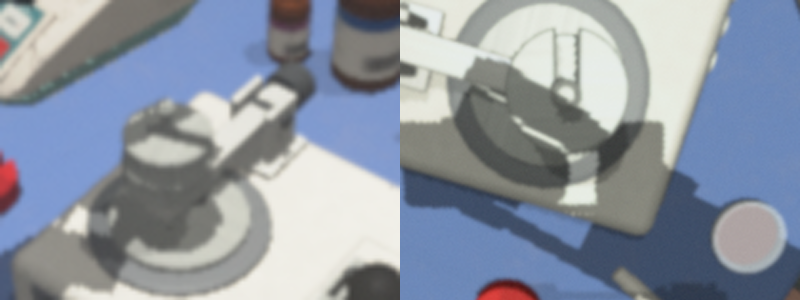

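View pics/w7.png

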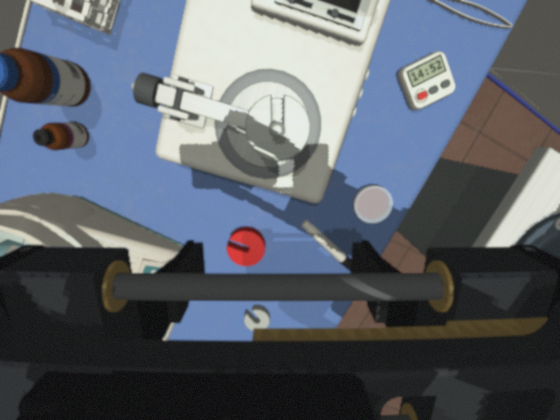

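```bash
python3 - <<'E'
from h import *
T=bot.camera_info("top")
tp=lambda cx,cy:(170+cx/3.3,140+cy/3.3)
P=onplane(T,[tp(300,318),tp(632,262)],.066); print(P); d=P[0]-P[1]; print("tester yaw",np.degrees(np.arctan2(d[1],d[0]))-90)
P=onplane(T,[tp(263,76),tp(588,22)],.066); d=P[0]-P[1]; print("tester yaw",np.degrees(np.arctan2(d[1],d[0]))-90)
print(row([0.53,-0.11,0.29],-80))
E
```

```text
[[ 0.45069355  0.06791749  0.066     ]
 [ 0.4928994  -0.23555132  0.066     ]]
tester yaw 7.917796356320935
tester yaw 7.762933091281781
[0.822, 0.311, 0.093, 0.0, 0.0, 0.166]
```

>>> {"api": "carry_out", "payload": {"targets": [[0.25,0.1,0,0,0,0.06],[0.5,0.2,0.05,0,0,0.12],[0.82,0.3,0.1,0,0,0.19],[0.82,0.3,0.1,0,0,0.19],[0.82,0.3,0.1,0,0,0.19]]}}

```text
time_s: 13.82
position: [0.5317, -0.1097, 0.288]
tcp_rot: [[0.135, -0.991, -0.002], [-0.991, -0.135, 0.001], [-0.001, 0.002, -1.0]]
force: [0.6, 0.1, -0.5]
opening: 1.004
```

```bash
python3 - <<'E'
from h import *
im,st=wcap("w8")
cv2.imwrite("pics/w8c.png",cv2.resize(im[50:250,170:430],None,fx=3,fy=3,interpolation=cv2.INTER_CUBIC))
E
```

```text
t 13.82 p [ 0.5317 -0.1097  0.288 ] yaw -82.26 F [ 0.6  0.1 -0.5] M [ 0.08  0.16 -0.03] q [-23.5  20.8  90.6   0.   68.7 148.8] op 1.004
```

View pics/w8c.png

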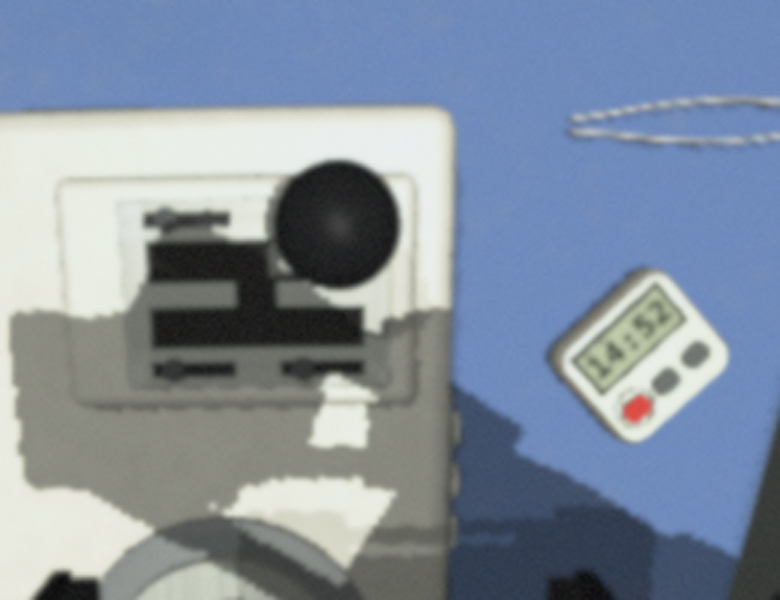

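```bash
python3 - <<'E'
from h import *
np.set_printoptions(precision=4,suppress=True)
W=bot.camera_info("wrist");st=wst("w8");c=lambda x,y:(170+x/3,50+y/3)
a=np.radians(7.8); ex=np.array([np.cos(a),np.sin(a),0]);ey=np.array([-np.sin(a),np.cos(a),0])
O=np.array([.5457,.0003,0])
def t(P): return np.c_[(P-O)@ex,(P-O)@ey]*1000
print("gate left slot corners",t(onplane(W,[c(152,310),c(363,310),c(152,345),c(363,345)],.097,st)))
print("cross", t(onplane(W,[c(238,295),c(276,295)],.097,st)))
print("right slot far end",t(onplane(W,[c(150,243),c(150,280)],.097,st)))
print("base plate",t(onplane(W,[c(57,180),c(415,180),c(70,400),c(413,400)],.09,st)))
print("knob",t(onplane(W,[c(338,222)],.173,st)),onplane(W,[c(338,222)],.173,st),tri(rays(W,[c(338,222)],st),rays(bot.camera_info("scene"),[(225+496/4.2,160+284/4.2)])))
s=cv2.imread("pics/s7.png"); cv2.imwrite("pics/k7.png",cv2.resize(s[210:280,300:380],None,fx=8,fy=8,interpolation=cv2.INTER_CUBIC))
E
```

```text
gate left slot corners [[  32.0121 -152.3386]
 [ -45.4683 -152.1397]
 [  32.6379 -139.4876]
 [ -45.6083 -139.3026]]
cross [[   0.2562 -157.6364]
 [ -13.6297 -157.5994]]
right slot far end [[  31.6014 -176.2983]
 [  32.2252 -163.17  ]]
base plate [[  65.8008 -198.8013]
 [ -64.1645 -198.2446]
 [  66.7631 -117.5819]
 [ -65.4243 -117.2851]]
knob [[ -34.6372 -183.0504]] [[ 0.5362 -0.1858  0.173 ]] (array([ 0.5364, -0.1861,  0.1725]), np.float64(0.0007220719853544606))
```

View pics/k7.png

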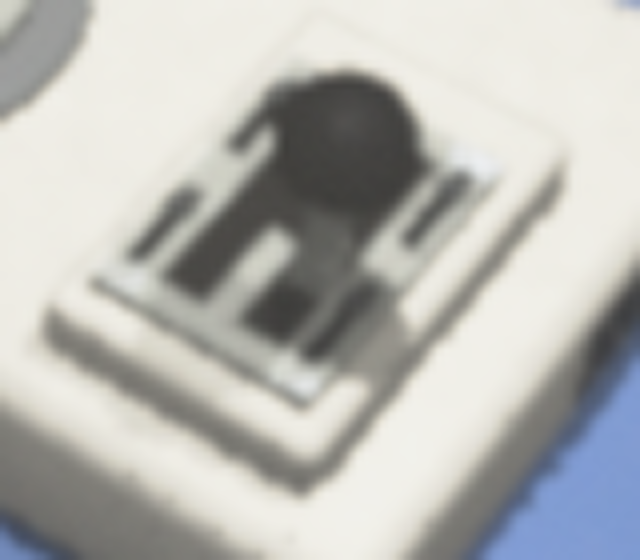

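```bash
python3 - <<'E'
from h import *
S(); print(row([0.5363,-0.186,0.24],-82.2),row([0.5363,-0.186,0.173],-82.2))
E
```

```text
t 13.88 p [ 0.5316 -0.1086  0.2882] yaw -82.17 F [ 0.1 -1.  -0.2] M [ 0.06  0.14 -0.01] q [-23.4  20.8  90.6   0.   68.7 148.8] op 1.0
[0.387, 0.029, 0.241, 0.001, 0.001, 0.0] [0.387, 0.029, 0.576, 0.001, 0.001, 0.0]
```

>>> {"api": "carry_out", "payload": {"targets": [[0.2,0.02,0.1,0,0,0],[0.387,0.03,0.2,0,0,0],[0.387,0.03,0.2,0,0,0],[0.387,0.03,0.35,0,0,0],[0.387,0.03,0.5,0,0,0],[0.387,0.03,0.576,0,0,0],[0.387,0.03,0.576,0,0,0]]}}

```text
time_s: 14.75
position: [0.5358, -0.1845, 0.1725]
tcp_rot: [[0.138, -0.99, -0.003], [-0.99, -0.138, 0.002], [-0.003, 0.003, -1.0]]
force: [0.5, -0.5, 0.1]
opening: 0.999
```

```bash
python3 - <<'E'
from h import *
S(); print(row([0.5363,-0.186,0.173],-82.2))
E
```

```text
t 14.75 p [ 0.5358 -0.1845  0.1725] yaw -82.08 F [ 0.5 -0.5  0.1] M [ 0.05  0.11 -0.02] q [-30.3  31.   94.3   0.   55.  141.8] op 0.999
[0.008, -0.002, -0.002, 0.002, 0.002, 0.001]
```

>>> {"api": "carry_out", "payload": {"targets": [[0.006,0,0,0,0,0],[0.006,0,0,0,0,0],[0.006,0,0,0,0,0],[0.006,0,0,0,0,0],[0.006,0,0,0,0,0],[0.006,0,0,0,0,0],[0.006,0,0,0,0,0],[0.006,0,0,0,0,0]], "jaw": -1}}

```text
time_s: 15.75
position: [0.5363, -0.1857, 0.1725]
tcp_rot: [[0.138, -0.99, -0.002], [-0.99, -0.138, 0.002], [-0.003, 0.002, -1.0]]
force: [2.1, 1.1, -1.1]
opening: 0.393
```

```bash
cat >>h.py <<'E'
A=np.radians(7.8); EX=np.array([np.cos(A),np.sin(A),0]);EY=np.array([-np.sin(A),np.cos(A),0]); PIV=np.array([.5457,.0003,0])+EX*.0007-EY*.158
def L():
    st=S(); d=(st["position"]-PIV); f=st["force"]
    print("knob tester x,y mm",np.round([d@EX*1000,d@EY*1000],1),"F tester",np.round([f@EX,f@EY,f[2]],1))
    return st
def krow(x,y,yaw=-82.1):
    """target knob offset from pivot (mm, tester axes), z on the lever's arc"""
    z=.012+np.sqrt(.165**2-(x/1e3)**2-(y/1e3)**2)
    return row(PIV+EX*x/1e3+EY*y/1e3+[0,0,z+bot_dz],yaw)
bot_dz=0.0
E
python3 - <<'E'
from h import *
L(); print(krow(-28,-23.8),krow(-20,-23.8))
E
```

```text
t 15.75 p [ 0.5363 -0.1857  0.1725] yaw -82.09 F [ 2.1  1.1 -1.1] M [ 0.04 -0.15  0.01] q [-3.040e+01  3.100e+01  9.420e+01  1.000e-01  5.500e+01  1.417e+02] op 0.393
knob tester x,y mm [-35.2 -25. ] F tester [ 2.2  0.9 -1.1]
[-0.006, -0.036, -0.002, 0.001, 0.002, 0.0] [-0.006, -0.076, -0.008, 0.001, 0.002, 0.0]
```

>>> {"api": "carry_out", "payload": {"targets": [[0,-0.02,-0.001,0,0,0],[0,-0.04,-0.003,0,0,0],[0,-0.06,-0.006,0,0,0],[0,-0.075,-0.008,0,0,0],[0,-0.075,-0.008,0,0,0]]}}

```text
time_s: 16.38
position: [0.5479, -0.1839, 0.1742]
tcp_rot: [[0.14, -0.99, -0.011], [-0.99, -0.14, 0.002], [-0.004, 0.011, -1.0]]
force: [-7.1, -2.5, 6.1]
opening: 0.398
```

```bash
python3 - <<'E'
from h import *
L(); print(krow(-18,-22),krow(-14,-20))
E
```

```text
t 16.38 p [ 0.5479 -0.1839  0.1742] yaw -81.98 F [-7.1 -2.5  6.1] M [-0.4   1.87  0.03] q [-29.5  31.7  92.2  -0.2  56.6 142.6] op 0.398
knob tester x,y mm [-23.5 -24.8] F tester [-7.3 -1.5  6.1]
[-0.014, -0.028, -0.002, 0.007, 0.002, 0.001] [-0.024, -0.048, -0.005, 0.007, 0.002, 0.001]
```

```bash
cat >>h.py <<'E'
from scipy.spatial.transform import Rotation as Rn
def lrow(x,y,g0=-.215,tiltscale=1.0,yaw=-82.1,dz=0.0,tilt=None):
    z=.012+np.sqrt(.165**2-(x/1e3)**2-(y/1e3)**2)+dz
    p=PIV+EX*x/1e3+EY*y/1e3+[0,0,z]
    st=bot.read_state(); R0=st["tcp_rot"]
    g=np.arcsin(x/165); a=np.radians(yaw)
    Rt=np.array([[np.cos(a),np.sin(a),0],[np.sin(a),-np.cos(a),0],[0,0,-1]])
    th=tiltscale*(g-g0) if tilt is None else tilt
    Rt=Rn.from_rotvec(EY*th).as_matrix()@Rt
    return np.round(np.r_[R0.T@(p-st["position"])/.2,Rn.from_matrix(R0.T@Rt).as_rotvec()/(np.pi/2)],3).tolist()
E
python3 - <<'E'
from h import *
for x,y in ((-22,-22),(-20,-19),(-19,-18)): print(lrow(x,y))
E
```

```text
[-0.014, -0.008, 0.001, -0.045, 0.002, 0.001]
[-0.029, -0.018, -0.002, -0.053, 0.002, 0.001]
[-0.034, -0.023, -0.004, -0.057, 0.002, 0.001]
```

>>> {"api": "carry_out", "payload": {"targets": [[-0.014,-0.008,0.001,-0.045,0.002,0.001],[-0.03,-0.018,-0.002,-0.053,0.002,0.001],[-0.034,-0.023,-0.004,-0.057,0.002,0.001],[-0.034,-0.023,-0.004,-0.057,0.002,0.001]]}}

```text
time_s: 16.88
position: [0.5532, -0.1786, 0.1761]
tcp_rot: [[0.139, -0.986, -0.094], [-0.99, -0.137, -0.018], [0.005, 0.096, -0.995]]
force: [0.6, -4.1, 4.0]
opening: 0.396
```

```bash
python3 - <<'E'
from h import *
L()
for x,y in ((-18,-17),(-16,-17)): print(lrow(x,y))
E
```

```text
t 16.88 p [ 0.5532 -0.1786  0.1761] yaw -82.04 F [ 0.6 -4.1  4. ] M [-0.77 -0.35 -0.05] q [-27.2  33.4  88.6  -3.8  62.5 146.7] op 0.396
knob tester x,y mm [-17.5 -20.2] F tester [ 0.1 -4.2  4. ]
[-0.016, 0.002, 0.005, -0.006, -0.003, 0.0]
[-0.016, -0.008, 0.003, -0.014, -0.003, 0.0]
```

>>> {"api": "carry_out", "payload": {"targets": [[-0.02,-0.006,0.003,-0.012,0,0],[-0.02,-0.012,0.002,-0.016,0,0],[-0.02,-0.012,0.002,-0.016,0,0]]}}

```text
time_s: 17.25
position: [0.5566, -0.1752, 0.1767]
tcp_rot: [[0.138, -0.984, -0.115], [-0.99, -0.136, -0.023], [0.007, 0.117, -0.993]]
force: [0.2, -2.6, 6.8]
opening: 0.397
```

```bash
python3 - <<'E'
from h import *
L()
for x,y in ((-13.5,-16),(-13,-12)): print(lrow(x,y))
E
```

```text
t 17.25 p [ 0.5566 -0.1752  0.1767] yaw -82.06 F [ 0.2 -2.6  6.8] M [-0.37 -0.27 -0.22] q [-26.4  33.9  87.5  -4.6  64.1 147.9] op 0.397
knob tester x,y mm [-13.7 -17.3] F tester [-0.1 -2.6  6.8]
[-0.007, -0.002, 0.005, -0.01, -0.005, -0.0]
[-0.027, -0.004, 0.003, -0.012, -0.005, -0.0]
```

>>> {"api": "carry_out", "payload": {"targets": [[-0.015,-0.002,-0.003,-0.01,0,0],[-0.03,-0.002,-0.006,-0.01,0,0],[-0.03,-0.002,-0.006,-0.01,0,0]]}}

```text
time_s: 17.62
position: [0.5572, -0.1688, 0.1775]
tcp_rot: [[0.138, -0.982, -0.128], [-0.99, -0.136, -0.025], [0.007, 0.13, -0.991]]
force: [4.5, -0.3, -2.8]
opening: 0.395
```

```bash
python3 - <<'E'
from h import *
L()
for x,y in ((-13.5,-8),(-13.5,0)): print(lrow(x,y))
E
```

```text
t 17.62 p [ 0.5572 -0.1688  0.1775] yaw -82.05 F [ 4.5 -0.3 -2.8] M [-0.18 -1.08 -0.18] q [-25.6  34.   87.1  -5.   65.  148.8] op 0.395
knob tester x,y mm [-12.3 -11. ] F tester [ 4.4 -0.9 -2.8]
[-0.015, 0.005, 0.007, -0.001, -0.005, -0.0]
[-0.055, 0.005, 0.006, -0.001, -0.005, -0.0]
```

>>> {"api": "carry_out", "payload": {"targets": [[-0.02,0.002,0.002,0,0,0],[-0.04,0.002,0.002,0,0,0],[-0.055,0.002,0.002,0,0,0],[-0.055,0.002,0.002,0,0,0]]}}

```text
time_s: 18.12
position: [0.5551, -0.1577, 0.1776]
tcp_rot: [[0.139, -0.982, -0.128], [-0.99, -0.137, -0.026], [0.008, 0.131, -0.991]]
force: [1.7, -1.4, 3.7]
opening: 0.396
```

```bash
python3 - <<'E'
from h import *
L()
for x,y in ((-13,12),(-13,22),(-13,26)): print(lrow(x,y))
E
```

```text
t 18.12 p [ 0.5551 -0.1577  0.1776] yaw -82.0 F [ 1.7 -1.4  3.7] M [-0.36 -0.28  0.07] q [-24.7  33.7  87.8  -4.9  64.7 149.6] op 0.396
knob tester x,y mm [-12.8   0.2] F tester [ 1.5 -1.6  3.7]
[-0.059, -0.0, 0.007, -0.003, -0.005, 0.0]
[-0.109, -0.001, 0.012, -0.003, -0.005, 0.0]
[-0.129, -0.002, 0.015, -0.003, -0.005, 0.0]
```

>>> {"api": "carry_out", "payload": {"targets": [[-0.02,0,0.001,0,0,0],[-0.04,0,0.002,0,0,0],[-0.06,0,0.003,0,0,0],[-0.08,0,0.005,0,0,0],[-0.1,0,0.007,0,0,0],[-0.11,0,0.008,0,0,0],[-0.11,0,0.008,0,0,0]]}}

```text
time_s: 19.0
position: [0.5517, -0.1357, 0.1757]
tcp_rot: [[0.139, -0.982, -0.129], [-0.99, -0.137, -0.026], [0.007, 0.131, -0.991]]
force: [1.7, -2.3, 4.6]
opening: 0.392
```

```bash
python3 - <<'E'
from h import *
L()
for x,y in ((-13,24),(-10,24),(-5,24)): print(lrow(x,y))
E
```

```text
t 19.0 p [ 0.5517 -0.1357  0.1757] yaw -81.99 F [ 1.7 -2.3  4.6] M [-0.43 -0.12  0.03] q [-22.9  33.3  89.1  -4.7  63.9 151.4] op 0.392
knob tester x,y mm [-13.2  22.4] F tester [ 1.3 -2.5  4.6]
[-0.008, -0.002, 0.005, -0.003, -0.005, 0.001]
[-0.008, -0.017, 0.002, -0.015, -0.005, 0.001]
[-0.008, -0.041, -0.003, -0.034, -0.005, 0.0]
```

>>> {"api": "carry_out", "payload": {"targets": [[-0.008,0,-0.003,-0.003,0,0],[-0.01,-0.008,-0.004,-0.009,0,0],[-0.01,-0.016,-0.005,-0.015,0,0],[-0.01,-0.016,-0.005,-0.015,0,0]]}}

```text
time_s: 19.5
position: [0.5541, -0.1331, 0.1758]
tcp_rot: [[0.14, -0.978, -0.154], [-0.99, -0.137, -0.028], [0.007, 0.156, -0.988]]
force: [-0.0, -3.6, -1.6]
opening: 0.391
```

```bash
python3 - <<'E'
from h import *
L()
for x,y in ((-8,24),(-4,24),(0,24)): print(lrow(x,y))
E
```

```text
t 19.5 p [ 0.5541 -0.1331  0.1758] yaw -81.97 F [-0.  -3.6 -1.6] M [-0.52 -0.16  0.11] q [-22.3  33.9  87.9  -5.3  65.9 152.2] op 0.391
knob tester x,y mm [-10.4  24.7] F tester [-0.5 -3.5 -1.6]
[0.003, -0.013, 0.002, -0.006, -0.005, 0.001]
[0.003, -0.032, -0.002, -0.021, -0.005, 0.001]
[0.004, -0.052, -0.006, -0.037, -0.005, 0.001]
```

>>> {"api": "carry_out", "payload": {"targets": [[0.002,-0.013,0,-0.006,0,0],[0.003,-0.022,-0.002,-0.013,0,0],[0.003,-0.032,-0.003,-0.021,0,0],[0.003,-0.032,-0.003,-0.021,0,0]]}}

```text
time_s: 20.0
position: [0.5606, -0.1327, 0.1761]
tcp_rot: [[0.14, -0.972, -0.187], [-0.99, -0.136, -0.033], [0.007, 0.19, -0.982]]
force: [-0.8, -1.7, 6.1]
opening: 0.395
```

```bash
python3 - <<'E'
from h import *
L()
for x,y in ((-0,24),(5,24),(10,24),(20,24)): print(lrow(x,y))
E
```

```text
t 20.0 p [ 0.5606 -0.1327  0.1761] yaw -81.95 F [-0.8 -1.7  6.1] M [-0.4   0.41  0.01] q [-21.5  35.1  85.6  -6.1  68.8 153.1] op 0.395
knob tester x,y mm [-4.  24.2] F tester [-1.  -1.5  6.1]
[0.001, -0.02, 0.0, -0.015, -0.005, 0.001]
[0.001, -0.045, -0.004, -0.034, -0.005, 0.001]
[0.001, -0.07, -0.008, -0.054, -0.005, 0.001]
[0.001, -0.12, -0.013, -0.092, -0.005, 0.0]
```

>>> {"api": "carry_out", "payload": {"targets": [[0,0,0,0,0,0],[0,0,0,0,0,0],[0,0,0,0.06,0,0],[0,0,0,0.12,0,0],[0,0,0,0.12,0,0]], "jaw": 0.2}}

```text
time_s: 20.62
position: [0.5589, -0.132, 0.1757]
tcp_rot: [[0.139, -0.99, -0.005], [-0.99, -0.139, -0.005], [0.005, 0.005, -1.0]]
force: [0.8, 0.4, -0.4]
opening: 0.598
```

```bash
python3 - <<'E'
from h import *
L()
for x in (0,8,20,30): print(x,row(PIV+EX*x/1e3+EY*.0235+[0,0,.174],-82))
E
```

```text
t 20.62 p [ 0.5589 -0.132   0.1757] yaw -82.02 F [ 0.8  0.4 -0.4] M [ 0.06  0.1  -0.  ] q [-24.2  31.2  93.   -0.5  55.9 148.1] op 0.598
knob tester x,y mm [-5.6 25.1] F tester [ 0.9  0.3 -0.4]
0 [0.008, -0.028, 0.009, 0.003, -0.003, -0.0]
8 [0.008, -0.068, 0.008, 0.003, -0.003, -0.0]
20 [0.008, -0.128, 0.008, 0.003, -0.003, -0.0]
30 [0.009, -0.178, 0.008, 0.003, -0.003, -0.0]
```

>>> {"api": "carry_out", "payload": {"targets": [[0,-0.04,0.005,0,0,0],[0,-0.08,0.008,0,0,0],[0,-0.11,0.008,0,0,0],[0,-0.14,0.008,0,0,0],[0,-0.17,0.008,0,0,0],[0,-0.2,0.01,0,0,0],[0,-0.2,0.01,0,0,0]]}}

```text
time_s: 21.5
position: [0.5997, -0.1264, 0.1735]
tcp_rot: [[0.139, -0.99, -0.002], [-0.99, -0.139, -0.006], [0.005, 0.003, -1.0]]
force: [-0.4, 0.0, 0.3]
opening: 0.602
```

```bash
python3 - <<'E'
from h import *
L()
for x in (44,50): print(x,row(PIV+EX*x/1e3+EY*.024+[0,0,.171],-82))
E
```

```text
t 21.5 p [ 0.5997 -0.1264  0.1735] yaw -82.02 F [-0.4  0.   0.3] M [0.06 0.27 0.02] q [-22.2  34.   87.5  -0.4  58.5 150.1] op 0.602
knob tester x,y mm [35.6 25.1] F tester [-0.4  0.1  0.3]
44 [0.006, -0.042, 0.012, 0.002, -0.003, -0.0]
50 [0.006, -0.072, 0.012, 0.002, -0.003, -0.0]
```

>>> {"api": "carry_out", "payload": {"targets": [[0.004,-0.02,0.005,0,0,0],[0.004,-0.042,0.01,0,0,0],[0.004,-0.055,0.012,0,0,0],[0.004,-0.062,0.012,0,0,0]]}}

```text
time_s: 22.0
position: [0.6123, -0.1256, 0.1709]
tcp_rot: [[0.139, -0.99, -0.002], [-0.99, -0.139, -0.006], [0.005, 0.003, -1.0]]
force: [-3.0, -0.7, 0.9]
opening: 0.604
```

```bash
python3 - <<'E'
from h import *
L()
s=bot.capture("scene"); cv2.imwrite("pics/s9.png",s)
cv2.imwrite("pics/s9c.png",cv2.resize(s[160:290,240:400],None,fx=4.5,fy=4.5,interpolation=cv2.INTER_CUBIC))
E
```

```text
t 22.0 p [ 0.6123 -0.1256  0.1709] yaw -82.02 F [-3.  -0.7  0.9] M [-0.06  0.68 -0.  ] q [-21.7  35.   85.8  -0.4  59.2 150.6] op 0.604
knob tester x,y mm [48.2 24.2] F tester [-3.1 -0.3  0.9]
```

View pics/s9c.png

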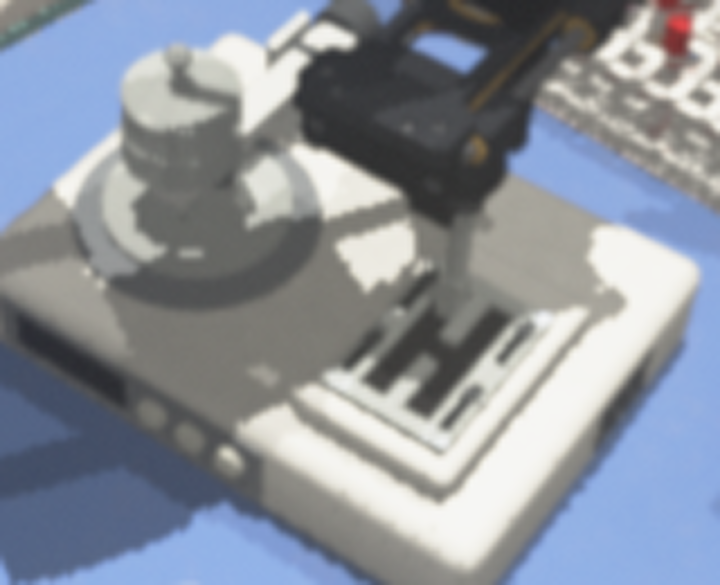

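>>> {"api": "carry_out", "payload": {"targets": [[0,-0.01,0,0,0,0],[0,-0.018,0,0,0,0],[0,-0.018,0,0,0,0]]}}

```text
time_s: 22.42
position: [0.6157, -0.1252, 0.1705]
tcp_rot: [[0.139, -0.99, -0.003], [-0.99, -0.139, -0.006], [0.005, 0.004, -1.0]]
force: [-3.2, -0.6, -0.9]
opening: 0.601
```

```bash
python3 - <<'E'
from h import *
L()
E
```

```text
t 22.43 p [ 0.6157 -0.1252  0.1705] yaw -82.01 F [-3.2 -0.6 -0.9] M [-0.06  0.66 -0.01] q [-21.5  35.3  85.3  -0.4  59.5 150.7] op 0.601
knob tester x,y mm [51.6 24.2] F tester [-3.3 -0.1 -0.9]
```

Still moving (about 3 N is the lever's own friction). I continue to the stop.

>>> {"api": "carry_out", "payload": {"targets": [[0,-0.01,0,0,0,0],[0,-0.018,0,0,0,0],[0,-0.018,0,0,0,0]]}}

```text
time_s: 22.8
position: [0.6177, -0.1248, 0.1701]
tcp_rot: [[0.139, -0.99, -0.007], [-0.99, -0.139, -0.006], [0.005, 0.008, -1.0]]
force: [-5.5, -1.1, 0.5]
opening: 0.602
```

```bash
python3 - <<'E'
from h import *
L()
E
```

```text
t 22.8 p [ 0.6177 -0.1248  0.1701] yaw -81.99 F [-5.5 -1.1  0.5] M [-0.22  1.2   0.01] q [-21.4  35.5  84.8  -0.5  59.9 150.9] op 0.602
knob tester x,y mm [53.7 24.3] F tester [-5.6 -0.4  0.5]
```

>>> {"api": "carry_out", "payload": {"targets": [[0,-0.012,0,0,0,0],[0,-0.016,0,0,0,0],[0,-0.016,0,0,0,0]]}}

```text
time_s: 23.18
position: [0.6186, -0.1246, 0.1697]
tcp_rot: [[0.14, -0.99, -0.013], [-0.99, -0.14, -0.006], [0.004, 0.013, -1.0]]
force: [-8.1, -1.9, 3.0]
opening: 0.6
```

```bash
python3 - <<'E'
from h import *
L()
E
```

```text
t 23.18 p [ 0.6186 -0.1246  0.1697] yaw -81.96 F [-8.1 -1.9  3. ] M [-0.33  1.47  0.03] q [-21.3  35.7  84.5  -0.7  60.4 151. ] op 0.6
knob tester x,y mm [54.5 24.3] F tester [-8.3 -0.7  3. ]
```

>>> {"api": "carry_out", "payload": {"targets": [[0,0.02,0,0,0,0],[0,0.04,0,0,0,0],[0,0.04,0,0,0,0],[0,0.04,-0.1,0,0,0],[0,0.04,-0.3,0,0,0],[0,0.04,-0.55,0,0,0],[-0.2,0.04,-0.6,0,0,0],[-0.4,0.2,-0.6,0,0,0],[-0.4,0.4,-0.6,0,0,0],[-0.4,0.4,-0.6,0,0,0]], "jaw": 0.6}}

```text
time_s: 24.42
position: [0.5275, -0.0549, 0.2908]
tcp_rot: [[0.14, -0.99, -0.014], [-0.99, -0.14, -0.005], [0.004, 0.014, -1.0]]
force: [0.6, 0.0, 0.0]
opening: 0.797
```

```bash
python3 - <<'E'
from h import *
im,st=wcap("w10")
s=bot.capture("scene"); t=bot.capture("top"); cv2.imwrite("pics/s10.png",s); cv2.imwrite("pics/t10.png",t)
cv2.imwrite("pics/s10c.png",cv2.resize(s[160:290,240:400],None,fx=4.5,fy=4.5,interpolation=cv2.INTER_CUBIC))
E
```

```text
t 24.43 p [ 0.5275 -0.0549  0.2908] yaw -81.94 F [0.6 0.  0. ] M [ 0.03  0.12 -0.02] q [-17.7  19.9  91.7  -0.6  69.1 154.4] op 0.797
```

View pics/s10c.png

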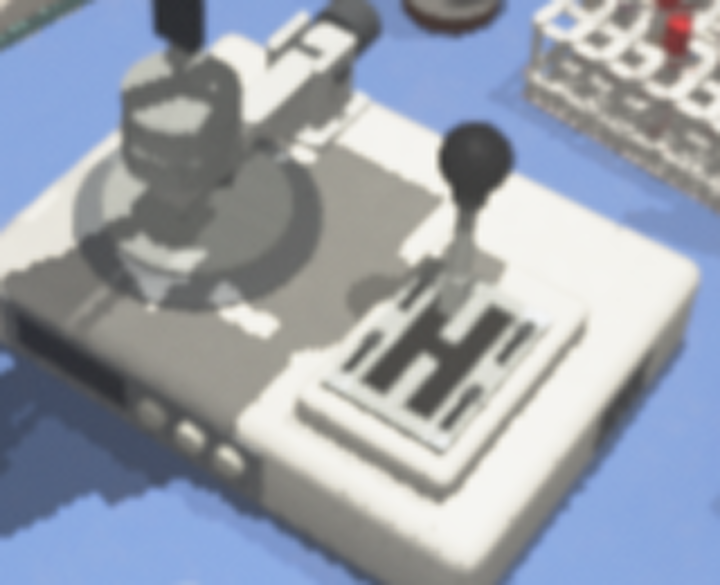

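View pics/w10.png

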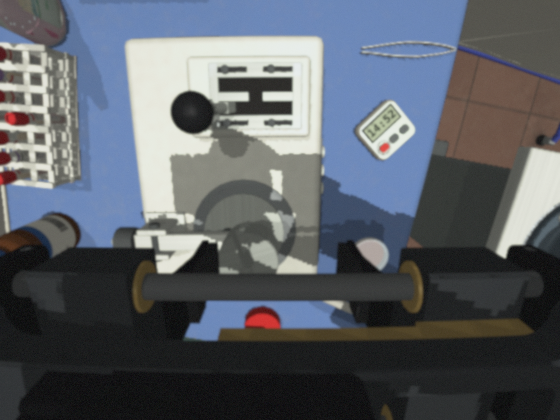

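>>> {"api": "carry_out", "payload": {"targets": [[-0.1,0.1,-0.2,0,0,0],[-0.2,0.3,-0.3,0,0,0],[-0.3,0.4,-0.3,0,0,0],[-0.3,0.4,-0.3,0,0,0],[-0.3,0.4,-0.3,0,0,0]]}}

```text
time_s: 25.2
position: [0.4459, -0.0083, 0.3518]
tcp_rot: [[0.14, -0.99, -0.008], [-0.99, -0.14, -0.007], [0.006, 0.009, -1.0]]
force: [0.6, 0.0, 0.3]
opening: 0.801
```

```bash
python3 - <<'E'
from h import *
W=bot.camera_info("wrist");Sc=bot.camera_info("scene")
p,e=tri(rays(W,[(192,112)],wst("w10")),rays(Sc,[(240+477/4.5,160+162/4.5)])); d=p-PIV
print("knob",p,e,"tester",d@EX*1000,d@EY*1000,"g",np.arcsin(d@EX/.165),"s",np.arctan2(d@EY,p[2]-.012))
im,st=wcap("w11")
s=bot.capture("scene");t=bot.capture("top");cv2.imwrite("pics/s11.png",s); cv2.imwrite("pics/t11.png",t)
a=cv2.resize(s[150:240,240:370],(400,277),interpolation=cv2.INTER_CUBIC)
b=cv2.resize(t[140:245,240:370],(400,323),interpolation=cv2.INTER_CUBIC)[:277]
cv2.imwrite("pics/c11.png",cv2.hconcat([a,b]))
E
```

```text
knob [ 0.60920102 -0.13172543  0.16798512] 0.0017980842744143878 tester 44.29559401991867 18.578011774002224 g 0.2717920629476336 s 0.11854277324470827
t 25.2 p [ 0.4459 -0.0083  0.3518] yaw -81.98 F [0.6 0.  0.3] M [ 0.09  0.12 -0.02] q [-15.1   8.7  97.2  -0.5  74.4 157. ] op 0.801
```

View pics/c11.png

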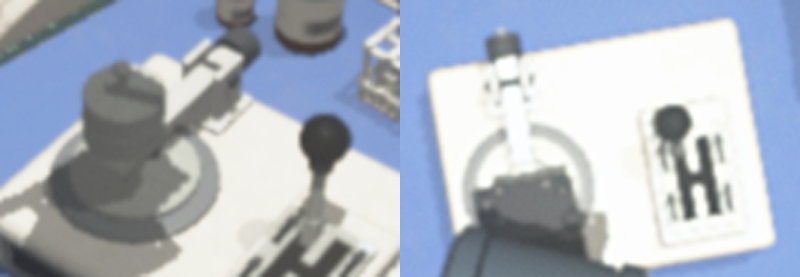

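View pics/w11.png

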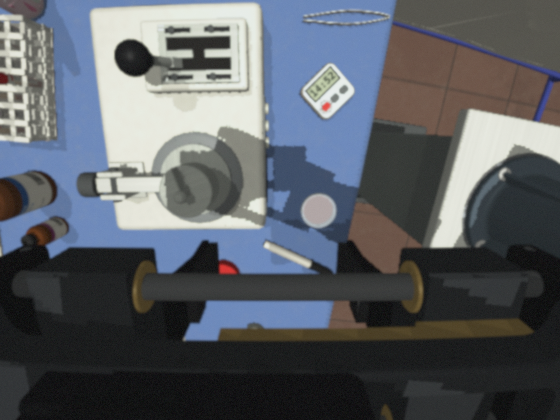

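```bash
python3 - <<'E'
from rig import bot
print(bot.hand_in()); print(bot.read_state()["time_s"])
E
```

```text
the job is handed in; nothing more can be done
None
the job is handed in; nothing more can be done
```

The larger weight is hung on the load stem and the speed lever is fully forward in the left-hand slot. I handed the job in at about 25 s with the gripper open and clear of everything.

- **Weight:** I slid it on below the head from the front-left and lowered it until it touched the lower weight, whose top is about 147 mm above the bench. The pictures after release show the two discs stacked flat and centred. The upper slot points to about -65° and the lower one to about +115°, so they are about a half turn apart. I did not move the small weight or the red look-alike.
- **Lever:** I felt for the cross slot with about 4 N sideways and found it about 13 mm behind mid-travel at the knob. I crossed at 1 to 4 N, except for up to about 7 N vertically and fore-and-aft from the grip. With the grip opened, I pushed the knob forward until it stopped at about 8 N.
- **Last check:** The pictures show the lever leaning forward in the left-hand slot.
    - **Fore and aft:** It measures about 0.27 rad against the 0.25 stop; I put the excess down to a few millimetres of error in my pivot estimate.
    - **Sideways:** It measures about 0.12 rad against 0.145, which fits the spring and the slot play plus the same error.

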